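# Pack spare electrode tips and stow the canisters

### The arm

A 6-joint arm with a two-finger parallel gripper is mounted at the origin on a cart in front of the work surface, level with it; the furniture and walls round the work are solid. World frame = base frame: x ahead of the robot, y to its left, z up, the work surface at z = 0. Lengths are in mm, angles in rad, forces in N, time in s.
With the tool pointing down it reaches from about 400 to 925 mm from the base axis. Payload 12.5 kg.
Tool frame: the origin (TCP) lies at the very end of the fingers, on their centre line; the grasp point (between the pads) lies 19 mm behind it; x points along the fingers, y is the direction in which the jaws open and shut, and the axes are right-handed (so a half turn about x gives the same grasp; the last joint's range is limited). The gripper opens to 95 mm and grips with 3 to 60 N. Pads are 20 mm wide; open, the fingers measure 119 mm over their backs; the gripper's body (75 mm by 180 mm) begins 59 mm behind the grasp point.
Start: joints at [1.005, 0.491, 1.559, -0, 1.092, -0.106], TCP at [277.343, 560.114, 214.661] pointing down, gripper open.
Joint ranges: [-3.1, 3.1], [-0.84, 2.19], [0.05, 2.79], [-1.13, 4.28], [0.06, 2.93], [-2.69, 2.69]. Speed limits (rad/s): [2.22, 2.22, 2.79, 3.14, 3.14, 3.14].

### API

Orientations are given as [roll, pitch, yaw] about the fixed x, y, z axes, in that order (R = Rz(yaw) Ry(pitch) Rx(roll)).
In Python, from cell import * gives the robot as it stands.
- The arm moves only by the tool step_arm, never from a script. Its argument "steps" is a list of rows, each a list of 4 numbers: the shift along the tool's x, y, z in units of 50 mm (1.0 is 50 mm), then the turn about the tool's x in units of 8 degrees (1.0 is 8 degrees). A call has 1 to 20 rows; each row shifts and turns the commanded pose from where the row before left it, along the tool's axes as they then stand; what a row does not reach is not made up. A row lasts 1/8 s, in which the tool goes at most 62.5 mm and 10.7 degrees, less where a joint would pass 70% of its speed; a pose out of reach is approached as far as the arm can. A call is refused whole if a number of a shift passes 1 or a number of a turn 1, either way. A call with a gripper value outside its range is refused whole. "jaw" is the closure, from 0 (fully open) to 1 (shut), set as the call begins (left out, the last holds). The fingers move at their own pace and stop on an object; the grip force is fixed at half the most. Time passes only in rows, so rows that do not move let the fingers close. It gives the time, the measured TCP pose, the force and the opening at its end, in the units of the state.
- state(): the state, without advancing time (a new reading comes with each control period).
- read_camera(name): name is "side" or "top" or "wrist"; returns the picture (480x640x3 uint8, red, green, blue); there is no depth.
- camera_info(name): a dict with "mtx" (3x3 intrinsics, pixels), "k1" (the pictures are not rectified: a ray, as slopes to the right and down, at radius r is drawn at 1 + k1 r^2 times it, then the intrinsics apply), "eye" and "attitude" of the camera in the world; the wrist camera has in their place "hand_eye" (4x4, takes a point from camera to tool coordinates, whose origin is the TCP and whose axes are the tool frame's). Camera axes: x right, y down, z forward; pixel columns grow to the right and rows downward; lengths in mm; the calibration is good to about 2 mm. A picture is of the moment at which its call begins: read the wrist's pose just before it. camera_info takes no time and is no camera call.
- job_done(): hands the job in, once; it reports no verdict.
The state is a dict: "t": time; "joints": joint angles; "qvel": joint speeds; "tau": joint torques, N m; "eef_pos": TCP position; "tcp_rot": TCP orientation; "ft_force": force on the tool from outside, world axes, zero at the start; "moment": the same for the moment, N m; "opening": opening from 0.0 (shut) to 1.0 (fully open).
Only numpy, scipy, OpenCV 4.12 (cv2) and the standard library are available. Lean on these libraries where they do the work, as an engineer would, in place of code of your own. Each camera call takes 0.05 s, during which the arm holds its last target.

### The job

Put the spare welding tips away: every canister on the bench gets a spare copper tip inside, is closed with a rubber stopper pressed fully home, and stands wholly inside a white ring of its own on the stow plate. Slide the canisters across the bench, never lift or tip them, and leave the gauge block, the side cutters and the tape roll where they lie.

Things in the scene. Friction and masses are not known exactly. Their poses are not given: they have to be found in the camera images.
- can_1: squat round aluminium canister, 76 mm across and 66 mm high, about 0.4 kg, loose on the bench at the right (two or three of the three are there, None if absent). Straight wall to 52 mm, then a sloping shoulder up to an open round mouth in the middle of the top: a lip 6 mm high, 39 mm clear inside, 47 mm outside, flat rim. Hollow, floor 5 mm thick. Too wide to grip well: push it at its side wall. Origin at the centre of the underside, z up along the axis
- can_2: squat round aluminium canister, 76 mm across and 66 mm high, about 0.4 kg, loose on the bench at the right (two or three of the three are there, None if absent). Straight wall to 52 mm, then a sloping shoulder up to an open round mouth in the middle of the top: a lip 6 mm high, 39 mm clear inside, 47 mm outside, flat rim. Hollow, floor 5 mm thick. Too wide to grip well: push it at its side wall. Origin at the centre of the underside, z up along the axis
- can_3: squat round aluminium canister, 76 mm across and 66 mm high, about 0.4 kg, loose on the bench at the right (two or three of the three are there, None if absent). Straight wall to 52 mm, then a sloping shoulder up to an open round mouth in the middle of the top: a lip 6 mm high, 39 mm clear inside, 47 mm outside, flat rim. Hollow, floor 5 mm thick. Too wide to grip well: push it at its side wall. Origin at the centre of the underside, z up along the axis
- spot_1 (a point): centre of a white ring, 96 mm across, one of three side by side (96 mm apart) on the dark stow plate, 104x296 mm, beyond the canisters; the plate is fixed, flat and nothing to catch on. Nearby: at the bench's right edge a big tray stands on edge, 0.45 m tall, inner face at y about -0.51; a lamp hood hangs 0.5 m above the bench from x 0.67 on
- spot_2 (a point): centre of a white ring, 96 mm across, one of three side by side (96 mm apart) on the dark stow plate, 104x296 mm, beyond the canisters; the plate is fixed, flat and nothing to catch on. Nearby: a fixed low heap of terminals left of the canisters, its right border running from about x 0.44, y -0.165 to x 0.6, y -0.10
- spot_3 (a point): centre of a white ring, 96 mm across, one of three side by side (96 mm apart) on the dark stow plate, 104x296 mm, beyond the canisters; the plate is fixed, flat and nothing to catch on. Nearby: the welding head, 0.39 m tall, fixed in the middle of the bench at x 0.52 to 0.7, y -0.1 to 0.1
- stopper_1_mid (a point): black rubber stopper, 30 g, loose, standing on its narrow end at the left of the bench; this point is at its centre, half-way up its 42 mm; z points up along its axis. From the bottom: tapered plug 16 mm long (24 mm across below, 36 mm above), flange 52 mm across and 4 mm thick, round grip 20 mm across and 22 mm tall. Fully home its flange rests on the canister's mouth and this point is 71 mm above the canister's underside
- stopper_2_mid (a point): black rubber stopper, 30 g, loose, standing on its narrow end at the left of the bench; this point is at its centre, half-way up its 42 mm; z points up along its axis. From the bottom: tapered plug 16 mm long (24 mm across below, 36 mm above), flange 52 mm across and 4 mm thick, round grip 20 mm across and 22 mm tall. Fully home its flange rests on the canister's mouth and this point is 71 mm above the canister's underside
- stopper_3_mid (a point): black rubber stopper, 30 g, loose, standing on its narrow end at the left of the bench; this point is at its centre, half-way up its 42 mm; z points up along its axis. From the bottom: tapered plug 16 mm long (24 mm across below, 36 mm above), flange 52 mm across and 4 mm thick, round grip 20 mm across and 22 mm tall. Fully home its flange rests on the canister's mouth and this point is 71 mm above the canister's underside
- tip_1_mid (a point): spare copper electrode tip, loose, standing upright at the left of the bench beyond the stoppers, 16 mm across and 38 mm tall, 35 g; this point is at its centre, half-way up; z points along its axis. It passes through a canister's mouth upright and may stand or lie inside, clear of the stopper
- tip_2_mid (a point): spare copper electrode tip, loose, standing upright at the left of the bench beyond the stoppers, 16 mm across and 38 mm tall, 35 g; this point is at its centre, half-way up; z points along its axis. It passes through a canister's mouth upright and may stand or lie inside, clear of the stopper
- tip_3_mid (a point): spare copper electrode tip, loose, standing upright at the left of the bench beyond the stoppers, 16 mm across and 38 mm tall, 35 g; this point is at its centre, half-way up; z points along its axis. It passes through a canister's mouth upright and may stand or lie inside, clear of the stopper
- gauge_block: grey steel gauge block, 22x52x14 mm, lying loose among the stoppers and tips; origin under its centre. Bystander: leave it alone
- side_cutters: side cutters with red sleeves, 49x132x10 mm, lying loose at the left; origin under their centre. Bystander: leave them alone
- tape_roll: roll of black tape, 53x51x19 mm, lying loose in front of the welding head; origin under its centre. Bystander: leave it alone
Things that resemble listed ones, but are neither listed nor needed, are in the scene too. Leave any brown look-alike of the part that bears stopper_2_mid alone.

How it is judged (in metres and radians):
At the end, for the whole second after the job is handed in: Each canister present stands upright on the bench with its axis within 12 mm of a ring's centre and at rest; a tip is inside it; a stopper sits in its mouth, coaxial within 6 mm and 0.1 rad, the flange down on the rim within about 3 mm ((horizontal distance between can_1 and spot_1 below 0.012 m or horizontal distance between can_1 and spot_2 below 0.012 m or horizontal distance between can_1 and spot_3 below 0.012 m) and height (world z) of each of can_1, can_2, can_3 below 0.006 m and angle between each of can_1, can_2, can_3's own z axis and vertical below 0.08 rad and linear speed of each of can_1, can_2, can_3 below 0.02 m/s and ((horizontal distance between tip_1_mid and can_1 below 0.04 m and z of tip_1_mid in the frame of can_1 between 0 and 0.042 m) or (horizontal distance between tip_2_mid and can_1 below 0.04 m and z of tip_2_mid in the frame of can_1 between 0 and 0.042 m) or (horizontal distance between tip_3_mid and can_1 below 0.04 m and z of tip_3_mid in the frame of can_1 between 0 and 0.042 m)) and ((horizontal distance between stopper_1_mid and can_1 below 0.006 m and z of stopper_1_mid in the frame of can_1 between 0.066 and 0.0745 m and angle between the z axis of stopper_1_mid and the z axis of can_1, either way round below 0.1 rad) or (horizontal distance between stopper_2_mid and can_1 below 0.006 m and z of stopper_2_mid in the frame of can_1 between 0.066 and 0.0745 m and angle between the z axis of stopper_2_mid and the z axis of can_1, either way round below 0.1 rad) or (horizontal distance between stopper_3_mid and can_1 below 0.006 m and z of stopper_3_mid in the frame of can_1 between 0.066 and 0.0745 m and angle between the z axis of stopper_3_mid and the z axis of can_1, either way round below 0.1 rad)) and (horizontal distance between can_2 and spot_1 below 0.012 m or horizontal distance between can_2 and spot_2 below 0.012 m or horizontal distance between can_2 and spot_3 below 0.012 m) and ((horizontal distance between tip_1_mid and can_2 below 0.04 m and z of tip_1_mid in the frame of can_2 between 0 and 0.042 m) or (horizontal distance between tip_2_mid and can_2 below 0.04 m and z of tip_2_mid in the frame of can_2 between 0 and 0.042 m) or (horizontal distance between tip_3_mid and can_2 below 0.04 m and z of tip_3_mid in the frame of can_2 between 0 and 0.042 m)) and ((horizontal distance between stopper_1_mid and can_2 below 0.006 m and z of stopper_1_mid in the frame of can_2 between 0.066 and 0.0745 m and angle between the z axis of stopper_1_mid and the z axis of can_2, either way round below 0.1 rad) or (horizontal distance between stopper_2_mid and can_2 below 0.006 m and z of stopper_2_mid in the frame of can_2 between 0.066 and 0.0745 m and angle between the z axis of stopper_2_mid and the z axis of can_2, either way round below 0.1 rad) or (horizontal distance between stopper_3_mid and can_2 below 0.006 m and z of stopper_3_mid in the frame of can_2 between 0.066 and 0.0745 m and angle between the z axis of stopper_3_mid and the z axis of can_2, either way round below 0.1 rad)) and (horizontal distance between can_3 and spot_1 below 0.012 m or horizontal distance between can_3 and spot_2 below 0.012 m or horizontal distance between can_3 and spot_3 below 0.012 m) and ((horizontal distance between tip_1_mid and can_3 below 0.04 m and z of tip_1_mid in the frame of can_3 between 0 and 0.042 m) or (horizontal distance between tip_2_mid and can_3 below 0.04 m and z of tip_2_mid in the frame of can_3 between 0 and 0.042 m) or (horizontal distance between tip_3_mid and can_3 below 0.04 m and z of tip_3_mid in the frame of can_3 between 0 and 0.042 m)) and ((horizontal distance between stopper_1_mid and can_3 below 0.006 m and z of stopper_1_mid in the frame of can_3 between 0.066 and 0.0745 m and angle between the z axis of stopper_1_mid and the z axis of can_3, either way round below 0.1 rad) or (horizontal distance between stopper_2_mid and can_3 below 0.006 m and z of stopper_2_mid in the frame of can_3 between 0.066 and 0.0745 m and angle between the z axis of stopper_2_mid and the z axis of can_3, either way round below 0.1 rad) or (horizontal distance between stopper_3_mid and can_3 below 0.006 m and z of stopper_3_mid in the frame of can_3 between 0.066 and 0.0745 m and angle between the z axis of stopper_3_mid and the z axis of can_3, either way round below 0.1 rad))); the robot touches nothing.
It fails at once if a canister is lifted off the bench or tipped (height (world z) of any of can_1, can_2, can_3 above 0.02 m or angle between any of can_1, can_2, can_3's own z axis and vertical above 0.35 rad).
It fails at once if a bystander (gauge block, side cutters, tape roll) is shifted by more than 3 cm (distance of any of gauge_block, side_cutters, tape_roll from where it was at the start of the episode above 0.03 m).
Of can_1, can_2, can_3 only 2 to 3 are there at a start; the rules pass over those that are not, and their reading is None.
At some moment in a run one of can_1, can_2, can_3 may be knocked a few centimetres aside while the robot is not near it.
It also fails if it takes over 210 s, if anything falls off the work surface, if the arm or the gripper's body presses on something with over 40 N, if the wrist force passes 120 N, or if a joint passes its speed limit or range.

## Working session

There is one attempt and no reset: what is moved stays moved. The work goes in short steps, Python scripts to look and compute and a tool call to move; the robot and the scene stay as the last step left them, time stands still between calls to the robot, and variables do not carry over. Pictures are saved under pics/ and viewed, and the job is handed in when it is done.

Besides the shell and the picture viewer there is one more tool, called after "Request:" by a JSON object that holds its "op" and its "data", one argument or row to a line. step_arm: Moves the arm, as the interface text tells. Its arguments: {"type":"object","properties":{"steps":{"type":"array","items":{"type":"array","items":{"type":"number"}}},"jaw":{"type":"number"}},"required":["steps"]}

```bash
ls; mkdir -p pics
python3 - <<'E'
from cell import *
import cv2
print(state())
for n in ["side","top","wrist"]:
    print(n,camera_info(n))
    cv2.imwrite(f"pics/{n}0.png",read_camera(n)[:,:,::-1])
E
```

```text
pics
{'t': 0.0, 'joints': array([ 1.00536882e+00,  4.91575961e-01,  1.55946728e+00,  3.26849988e-05,
        1.09169555e+00, -1.05596052e-01]), 'qvel': array([-0.00019332,  0.00022687,  0.00118213,  0.0005464 ,  0.00145965,
       -0.00065629]), 'tau': array([-9.77746276e-04, -6.12634706e+01, -2.58184916e+01,  6.91784034e-02,
        4.81453200e-02, -1.17240029e-04]), 'eef_pos': array([277.20847923, 559.88149386, 214.04542099]), 'tcp_rot': array([-1.70167881,  1.56964983, -2.16152535]), 'ft_force': array([-0.42075168,  0.82868021, -0.06344881]), 'moment': array([-0.01898955,  0.03712316,  0.00981326]), 'opening': 0.996390518859937}
side {'mtx': array([[610.41274722,   0.        , 323.91486298],
       [  0.        , 610.41274722, 248.40199584],
       [  0.        ,   0.        ,   1.        ]]), 'k1': 0.06421241167032754, 'eye': array([ 623.2242504 , 1319.88370376,  650.12287973]), 'attitude': array([-2.01513797,  0.01500063,  3.06201092])}
top {'mtx': array([[477.25671379,   0.        , 325.48262962],
       [  0.        , 477.25671379, 236.84643182],
       [  0.        ,   0.        ,   1.        ]]), 'k1': -0.038097715480581835, 'eye': array([ 303.67998435,   57.7567632 , 1453.07698461]), 'attitude': array([-3.00200286, -0.02714734, -1.54348971])}
wrist {'mtx': array([[384.56262395,   0.        , 321.589521  ],
       [  0.        , 384.56262395, 237.88198507],
       [  0.        ,   0.        ,   1.        ]]), 'k1': -0.010454995504848616, 'hand_eye': array([[ 4.19526421e-04, -2.88730010e-01,  9.57410469e-01,
        -1.70626150e+02],
       [ 9.99999868e-01,  4.05609300e-04, -3.15867434e-04,
        -7.74503728e-01],
       [-2.97134182e-04,  9.57410475e-01,  2.88730142e-01,
        -8.28296864e+01],
       [ 0.00000000e+00,  0.00000000e+00,  0.00000000e+00,
         1.00000000e+00]])}
```

View pics/top0.png

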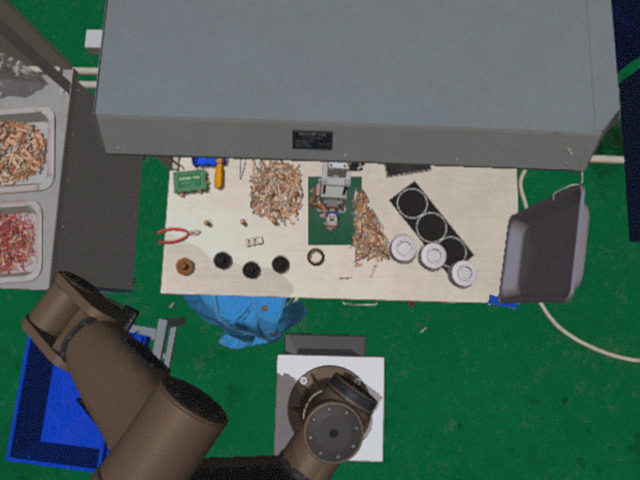

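View pics/side0.png

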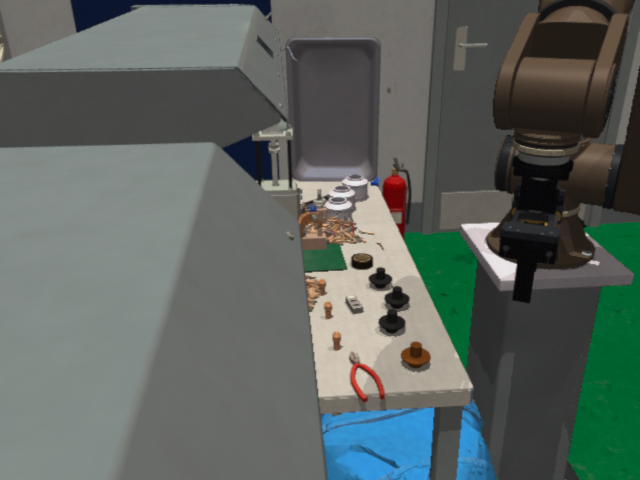

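View pics/wrist0.png

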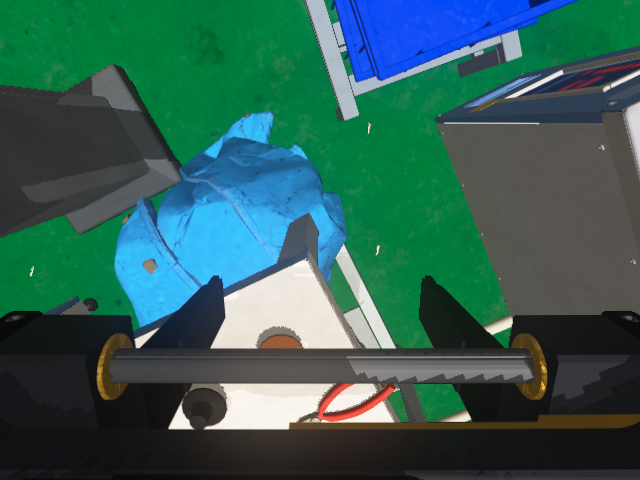

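```bash
cat > h.py <<'E'
from cell import *
import numpy as np, cv2
from scipy.spatial.transform import Rotation as Ro
np.set_printoptions(precision=1,suppress=True)
def R_of(rpy): return Ro.from_euler('xyz',rpy).as_matrix()
def campose(n,st=None):
    ci=camera_info(n)
    if n!='wrist': return R_of(ci['attitude']),np.array(ci['eye']),ci
    st=st or state(); T=np.array(ci['hand_eye']); Rt=R_of(st['tcp_rot'])
    return Rt@T[:3,:3], Rt@T[:3,3]+st['eef_pos'],ci
def ray(n,uv,pose=None):
    R,e,ci=pose or campose(n); K=ci['mtx']
    d=np.array([(uv[0]-K[0,2])/K[0,0],(uv[1]-K[1,2])/K[1,1]]); s=d.copy()
    for _ in range(20): s=d/(1+ci['k1']*(s@s))
    return e,R@np.array([s[0],s[1],1.])
def onplane(n,uv,z,pose=None):
    e,d=ray(n,uv,pose); return e+d*(z-e[2])/d[2]
def proj(n,P,pose=None):
    R,e,ci=pose or campose(n); c=R.T@(np.asarray(P,float)-e); s=c[:2]/c[2]
    s=s*(1+ci['k1']*(s@s)); K=ci['mtx']; return np.array([K[0,0]*s[0]+K[0,2],K[1,1]*s[1]+K[1,2]])
def axes(st=None):
    st=st or state(); return st['eef_pos'],R_of(st['tcp_rot'])
def togo(target,st=None):
    """units of 50mm along the tool axes"""
    p,R=axes(st); return R.T@(np.asarray(target,float)-p)/50
def snap(n,name):
    st=state(); im=read_camera(n)[:,:,::-1].copy(); cv2.imwrite(f'pics/{name}.png',im); return im,campose(n,st)
E
python3 - <<'E'
from h import *
im=cv2.imread('pics/top0.png')
c=im[150:310,155:335]; cv2.imwrite('pics/topL.png',cv2.resize(c,None,fx=4.4,fy=3.7,interpolation=2)[:600] if 0 else cv2.resize(c,None,fx=3.7,fy=3.7))
c=im[150:310,340:520]; cv2.imwrite('pics/topR.png',cv2.resize(c,None,fx=3.7,fy=3.7))
print(axes()[1])
for nm,uv,z in [('stA',(222,261),40),('stB',(251,269),40),('stC',(281,265),40),('brown',(185,267),40),('tip',(208,223),38),('tip',(245,223),38),('r1',(411,202),0),('r2',(432,227),0),('r3',(455,251),0),('c',(403,248),66),('c',(432,256),66),('c',(462,273),66),('tape',(316,257),19),('gauge',(255,241),14),('cutter',(178,236),5)]:
    print(nm,uv,onplane('top',uv,z))
E
```

```text
[[-0.   0.4  0.9]
 [-0.   0.9 -0.4]
 [-1.  -0.  -0. ]]
stA (222, 261) [421.6 328.9  40. ]
stB (251, 269) [400.6 242.2  40. ]
stC (281, 265) [415.  154.2  40. ]
brown (185, 267) [400.5 436.9  40. ]
tip (208, 223) [534.5 377.7  38. ]
tip (245, 223) [537.9 267.1  38. ]
r1 (411, 202) [ 627.3 -240.5    0. ]
r2 (432, 227) [ 550.1 -306.5    0. ]
r3 (455, 251) [ 477.2 -378.1    0. ]
c (403, 248) [ 473.6 -203.5   66. ]
c (432, 256) [ 452.5 -289.6   66. ]
c (462, 273) [ 404.9 -378.5   66. ]
tape (316, 257) [444.   51.3  19. ]
gauge (255, 241) [487.6 237.6  14. ]
cutter (178, 236) [496.8 474.    5. ]
```

View pics/topL.png

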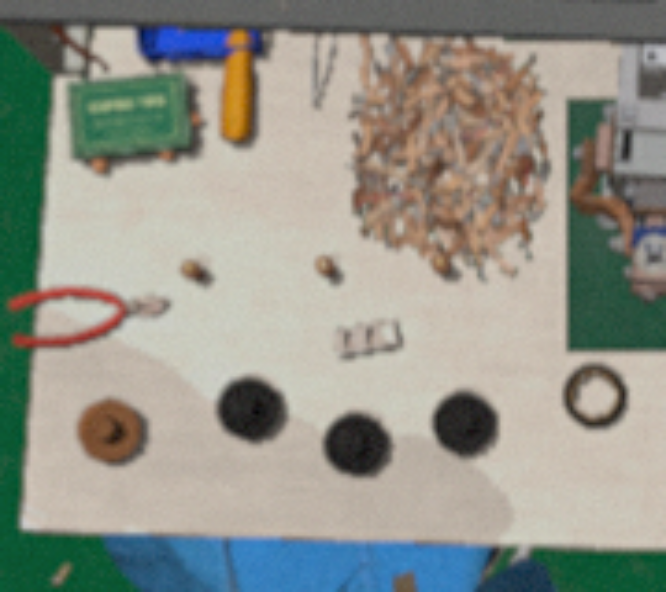

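View pics/topR.png

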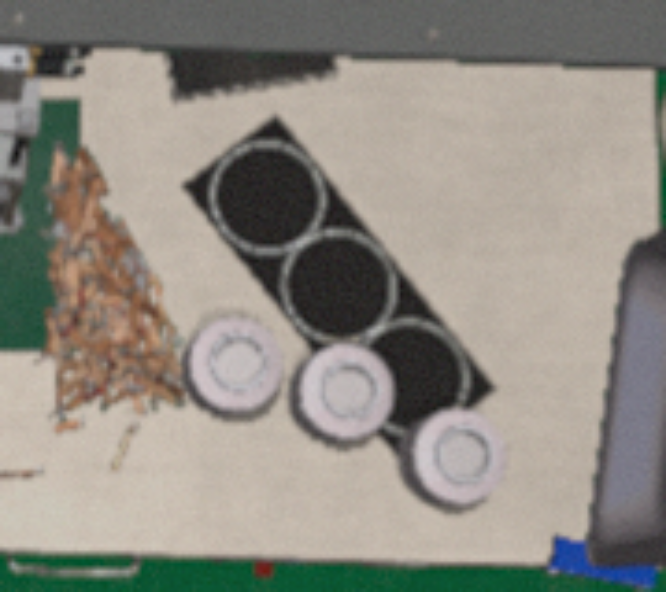

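Request:
{"op": "step_arm", "data": {
  "steps": [
    [0,0,0,-1],
    [0,0,0,-1],
    [0,0,0,-1]
  ],
  "jaw": 0.5
}}

```text
t: 0.52
eef_pos: [277.3, 560.0, 214.4]
tcp_rot: [-2.069, 1.57, -2.106]
ft_force: [-0.6, -0.3, 0.8]
opening: 0.741
```

Run:
```python
from h import *
s=state(); print(s['t'],s['opening'],s['eef_pos'],axes()[1].round(3)); print(togo([360,280,214]))
```

```text
0.525 0.7411398971801849 [277.3 560.  214.4] [[-0.  0.  1.]
 [-0.  1. -0.]
 [-1. -0. -0.]]
[ 0.  -5.5  1.9]
```

Request:
{"op": "step_arm", "data": {
  "steps": [
    [0,0,0,-0.25],
    [0,-0.92,0.3,0],
    [0,-0.92,0.3,0],
    [0,-0.92,0.3,0],
    [0,-0.92,0.3,0],
    [0,-0.92,0.3,0],
    [0,-0.92,0.3,0],
    [0,0,0,0],
    [0,0,0,0]
  ]
}}

```text
t: 1.65
eef_pos: [365.8, 283.8, 214.7]
tcp_rot: [0.994, 1.57, 0.986]
ft_force: [0.3, -1.3, 0.4]
opening: 0.5
```

Run:
```python
from h import *
snap('wrist','w1'); s=state(); print(s['t'],s['opening'],s['eef_pos'],axes()[1].round(3))
```

```text
1.7 0.4984416355508317 [365.6 284.2 214.7] [[ 0.  0.  1.]
 [ 0.  1. -0.]
 [-1.  0.  0.]]
```

View pics/w1.png

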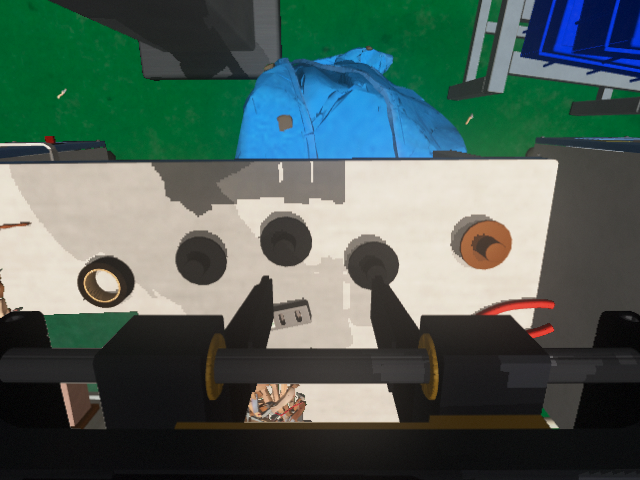

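Request:
{"op": "step_arm", "data": {
  "steps": [
    [0,0,0.96,0],
    [0,0,0.96,0],
    [0,0,0.96,0],
    [0,0,0.96,0],
    [0,0,0,0],
    [0,0,0,0]
  ]
}}

```text
t: 2.45
eef_pos: [556.8, 283.3, 214.0]
tcp_rot: [-2.934, 1.57, -2.94]
ft_force: [-0.0, 0.7, 1.3]
opening: 0.501
```

Run:
```python
from h import *
snap('wrist','w2'); s=state(); print(s['t'],s['opening'],s['eef_pos'],axes()[1].round(3))
im=cv2.imread('pics/w1.png')
cv2.imwrite('pics/w1c.png',cv2.resize(im[200:300,150:430],None,fx=2.8,fy=2.8))
```

```text
2.5 0.4987094848297495 [556.6 283.3 214.4] [[-0.  0.  1.]
 [-0.  1. -0.]
 [-1. -0. -0.]]
```

View pics/w2.png

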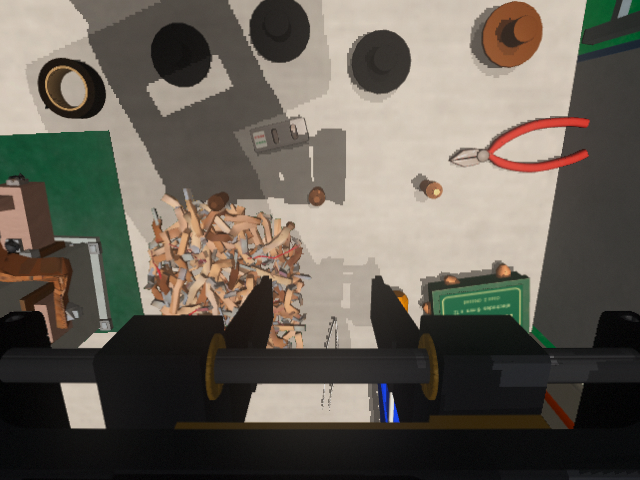

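View pics/w1c.png

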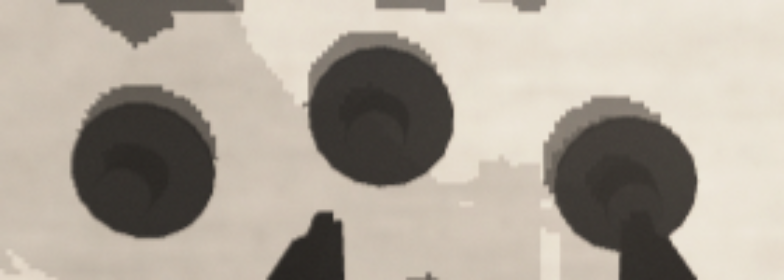

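Run:
```python
from h import *
im=cv2.imread('pics/w2.png')
cv2.imwrite('pics/w2c.png',cv2.resize(im[160:235,180:460],None,fx=2.8,fy=2.8,interpolation=cv2.INTER_NEAREST))
```

```text
(no output)
```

View pics/w2c.png

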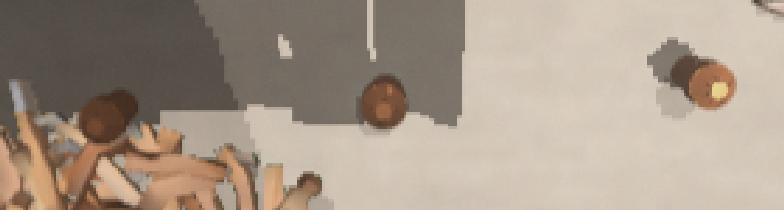

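Run:
```python
from h import *
im=cv2.imread('pics/w2.png')
# pose at that time
P=campose('wrist',dict(state()))
for n,a,b in [('R',(433.9,191),(425.7,185)),('M',(317.1,197.1),(317,190)),('L',(216.8,202.1),(224.3,196.8))]:
    print(n,onplane('wrist',a,34,P),onplane('wrist',b,5,P), 'top-ref',)
for n,uv in [('tipR',(208,223)),('tipM',(245,222.5)),('tipL',(274.7,221.6))]: print(n,onplane('top',uv,30))
g=cv2.cvtColor(im,cv2.COLOR_BGR2GRAY)
m=(g<70).astype(np.uint8)*255
for cx,cy in [(180,55),(280,30),(380,62),(512,35)]:
    roi=im[max(cy-45,0):cy+45,cx-45:cx+45]
# flange contours
for thr in (58,66):
  m=(g<thr).astype(np.uint8)*255; m=cv2.morphologyEx(m,cv2.MORPH_OPEN,np.ones((5,5)))
  cs,_=cv2.findContours(m[:110],cv2.RETR_EXTERNAL,cv2.CHAIN_APPROX_NONE)
  for c in cs:
    if cv2.contourArea(c)>1500: 
        e=cv2.fitEllipse(c); print(thr,cv2.contourArea(c),np.array(e[0]),np.array(e[1]),onplane('wrist',e[0],18,P))
```

```text
R [534.5 386.3  34. ] [533.5 386.2   5. ] top-ref
M [539.8 278.8  34. ] [538.1 278.4   5. ] top-ref
L [544.  185.6  34. ] [544.5 185.5   5. ] top-ref
tipR [535.8 379.5  30. ]
tipM [540.8 268.4  30. ]
tipL [546.4 179.1  30. ]
58 2740.5 [380.4  61.3] [56.5 61.8] [422.3 335.1  18. ]
58 2926.5 [180.3  54.2] [57.4 65. ] [415.7 159.9  18. ]
58 2924.5 [279.2  29.5] [59.  63.2] [396.8 247.2  18. ]
66 2775.0 [380.5  61.5] [56.9 62.1] [422.5 335.2  18. ]
66 2982.5 [180.4  54.1] [58.  65.5] [415.5 160.   18. ]
66 5438.0 [612.6  57.2] [ 61.5 126.2] [419.1 539.4  18. ]
66 2949.0 [279.2  29.6] [59.5 63.2] [396.8 247.2  18. ]
```

```bash
python3 - <<'E'
from h import *
P=campose('wrist'); print(proj('wrist',state()['eef_pos'],P))
s=dict(state()); s['eef_pos']=np.array([365.6,284.2,214.7]); P1=campose('wrist',s)
im=cv2.imread('pics/w1c.png')
for c in [(143,170),(381,116),(626,184)]: print(onplane('wrist',(c[0]/2.8+150,c[1]/2.8+200),18,P1))
print([onplane('side',uv,38) for uv in [(336,336),(328,305),(322,282)]])
E
python3 - <<'E'
import cv2
im=cv2.imread('pics/side0.png'); cv2.imwrite('pics/side0c.png',cv2.resize(im[240:380,290:450],None,fx=4,fy=4))
E
```

```text
[322. 300.]
[416.8 161.   18. ]
[396.6 248.1  18. ]
[422.9 336.5  18. ]
[array([537.6, 403.4,  38. ]), array([542.7, 294.4,  38. ]), array([547.1, 199.8,  38. ])]
```

View pics/side0c.png

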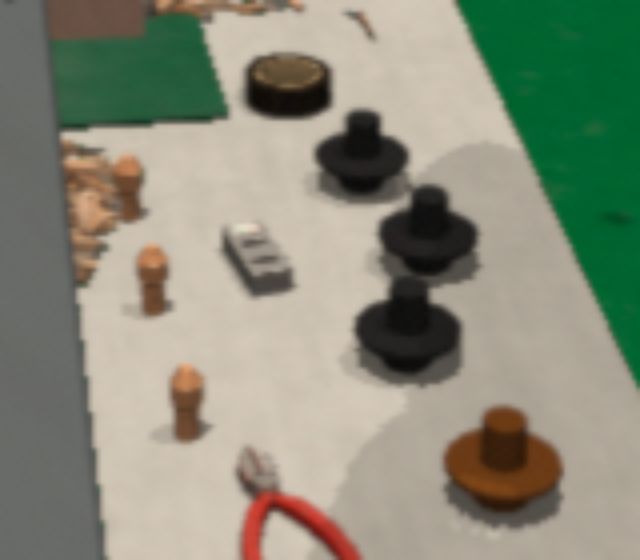

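Request:
{"op": "step_arm", "data": {
  "steps": [
    [0.5,-0.09,-0.35,0],
    [0.9,0,0,0],
    [0.9,0,0,0],
    [0.4,0,0,0],
    [0,0,0,0]
  ]
}}

```text
t: 3.12
eef_pos: [538.8, 278.4, 78.9]
tcp_rot: [-2.81, 1.568, -2.815]
ft_force: [0.2, -0.3, 0.8]
opening: 0.502
```

Run:
```python
from h import *
im,P=snap('wrist','w3'); s=state(); print(s['t'],s['opening'],s['eef_pos'],togo([539,279,16]))
cv2.imwrite('pics/w3c.png',im[130:350])
```

```text
3.175 0.5024423121806145 [539.5 278.5  80. ] [ 1.3  0.  -0. ]
```

View pics/w3c.png

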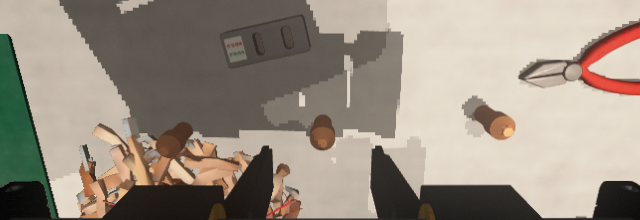

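Request:
{"op": "step_arm", "data": {
  "steps": [
    [0.7,0,0,0],
    [0.58,0,0,0],
    [0,0,0,0]
  ]
}}

```text
t: 3.55
eef_pos: [539.6, 278.2, 15.6]
tcp_rot: [-2.825, 1.57, -2.83]
ft_force: [-0.2, -0.0, 0.7]
opening: 0.501
```

Request:
{"op": "step_arm", "data": {
  "steps": [
    [0,0,0,0],
    [0,0,0,0],
    [0,0,0,0],
    [0,0,0,0]
  ],
  "jaw": 1.0
}}

```text
t: 4.05
eef_pos: [540.3, 278.1, 16.1]
tcp_rot: [0.46, 1.57, 0.454]
ft_force: [-0.2, 0.6, 2.1]
opening: 0.152
```

Request:
{"op": "step_arm", "data": {
  "steps": [
    [-1,0,0,0],
    [-1,0,-0.3,0],
    [-1,0,-0.9,0],
    [-1,0,-0.9,0],
    [0,-0.5,-0.4,0],
    [0,-1,0,0],
    [0,-1,0,0],
    [0,-1,0,0],
    [0,-1,0,0],
    [0,-1,0,0],
    [0,-1,0,0],
    [0,-1,0,0],
    [0,-1,0,0],
    [0,-1,0,0],
    [0,-1,0,0],
    [0,-0.8,0.5,0],
    [0,0,1,0],
    [0,0,0.8,0],
    [0,0,0,0],
    [0,0,0,0]
  ]
}}

```text
t: 6.55
eef_pos: [532.4, -286.6, 208.3]
tcp_rot: [2.56, 1.57, 2.554]
ft_force: [-0.1, 0.2, -0.3]
opening: 0.146
```

Run:
```python
from h import *
im,P=snap('wrist','w4'); s=state(); print(s['t'],s['opening'],s['eef_pos'],s['joints'])
```

```text
6.6 0.14700530636903306 [ 532.3 -286.8  208.5] [-0.6  0.5  1.6 -0.   1.1 -2.2]
```

View pics/w4.png

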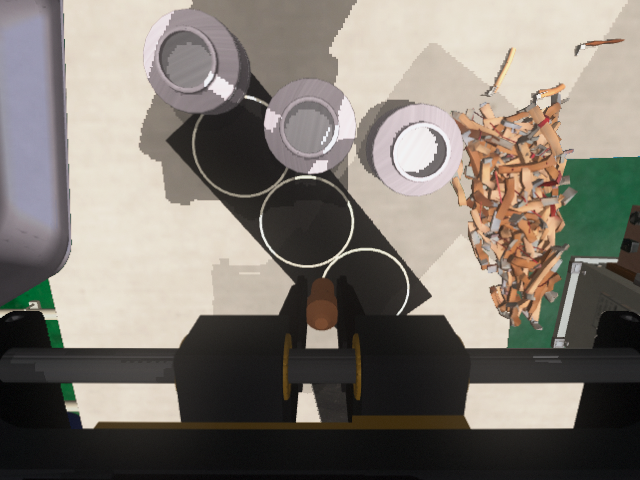

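```bash
cat > fit.py <<'E'
from h import *
def radial(im,c,r0,r1,bright=True,n=120,smooth=3,P=None):
    """sub-pixel radial edge points"""
    g=cv2.GaussianBlur(cv2.cvtColor(im,cv2.COLOR_BGR2GRAY),(3,3),0).astype(float)
    pts=[]
    for a in np.linspace(0,2*np.pi,n,endpoint=False):
        r=np.arange(r0,r1,0.5); x=c[0]+r*np.cos(a); y=c[1]+r*np.sin(a)
        v=cv2.remap(g.astype(np.float32),x.astype(np.float32)[None],y.astype(np.float32)[None],1)[0]
        i=v.argmax()
        if v[i]-np.median(v)>40: pts.append((x[i],y[i]))
    return np.array(pts)
def circ_world(pts,P,z,r):
    """fit circle of known radius robustly in plane z"""
    from scipy.optimize import least_squares
    w=np.array([onplane('wrist',p,z,P)[:2] for p in pts])
    c0=np.median(w,axis=0)
    f=least_squares(lambda q:np.hypot(*(w-q[:2]).T)-q[2],[*c0,r],loss='soft_l1',f_scale=1.)
    res=np.abs(f.fun); return f.x,(res<2).mean(),len(w)
E
python3 - <<'E'
from fit import *
im=cv2.imread('pics/w4.png'); P=campose('wrist')
for c,r in [((243,148),(38,62)),((307,222),(38,58)),((366,290),(34,56))]:
    pts=radial(im,c,*r); print('ring',circ_world(pts,P,0,48))
cv2.imwrite('pics/w4c.png',cv2.resize(im[0:200,130:470],None,fx=2.3,fy=2.3))
E
```

```text
ring (array([ 472.4, -363.6,   47.4]), np.float64(0.6105263157894737), 95)
ring (array([ 547.5, -302.6,   47.6]), np.float64(0.6583333333333333), 120)
ring (array([ 624.5, -243.1,   49. ]), np.float64(0.7534246575342466), 73)
```

View pics/w4c.png

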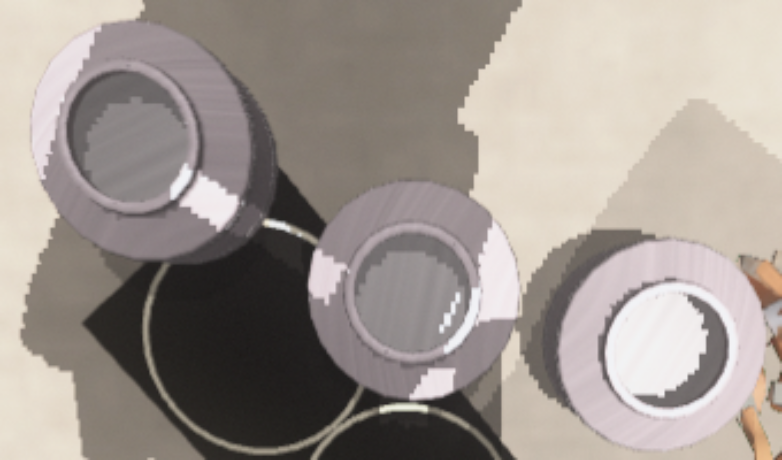

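Run:
```python
from h import *
P=campose('wrist')
for uv in [(187.6,58.7),(309.6,127.4),(421.7,151.7)]: print(onplane('wrist',uv,66,P), togo(onplane('wrist',uv,70,P)))
```

```text
[ 402.9 -386.6   66. ] [ 2.8 -2.  -2.6]
[ 453. -296.   66.] [ 2.8 -0.2 -1.6]
[ 472.2 -206.9   66. ] [ 2.8  1.6 -1.2]
```

Request:
{"op": "step_arm", "data": {
  "steps": [
    [0,-0.1,-0.8,0],
    [0.3,-0.08,-0.77,0],
    [0.9,0,0,0],
    [0.9,0,0,0],
    [0,0,0,0],
    [0,0,0,0]
  ]
}}

```text
t: 7.35
eef_pos: [454.8, -295.9, 105.1]
tcp_rot: [-0.63, 1.569, -0.637]
ft_force: [-0.4, -0.1, -0.4]
opening: 0.149
```

Run:
```python
from h import *
im,P=snap('wrist','w5'); s=state(); print(s['t'],s['opening'],s['eef_pos'],togo([454,-296,70]))
cv2.imwrite('pics/w5c.png',im[150:350,150:500])
```

```text
7.4 0.1473415291600286 [ 455.1 -296.   105.4] [ 0.7  0.  -0. ]
```

View pics/w5c.png

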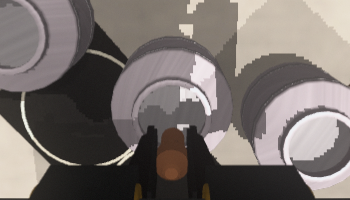

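Request:
{"op": "step_arm", "data": {
  "steps": [
    [0.7,0,0,0],
    [0,0,0,0]
  ]
}}

```text
t: 7.65
eef_pos: [454.3, -295.2, 68.6]
tcp_rot: [2.391, 1.569, 2.385]
ft_force: [-0.2, 0.1, -0.7]
opening: 0.144
```

Request:
{"op": "step_arm", "data": {
  "steps": [
    [0,0,0,0],
    [0,0,0,0],
    [0,0,0,0]
  ],
  "jaw": 0.6
}}

```text
t: 8.02
eef_pos: [454.9, -295.7, 69.3]
tcp_rot: [-0.618, 1.57, -0.624]
ft_force: [0.3, 0.2, -0.2]
opening: 0.38
```

Request:
{"op": "step_arm", "data": {
  "steps": [
    [-0.5,0,0,0],
    [-1,0,0,0],
    [-1,0,0,0],
    [-0.4,0,0,0],
    [0,0,0,0]
  ]
}}

```text
t: 8.65
eef_pos: [454.9, -295.7, 215.1]
tcp_rot: [-0.662, 1.568, -0.668]
ft_force: [0.2, -0.3, -0.8]
opening: 0.402
```

Run:
```python
from h import *
im,P=snap('wrist','w6'); s=state(); print(s['t'],s['opening'],s['eef_pos'])
```

```text
8.7 0.39901796501536785 [ 454.5 -295.4  213.6]
```

View pics/w6.png

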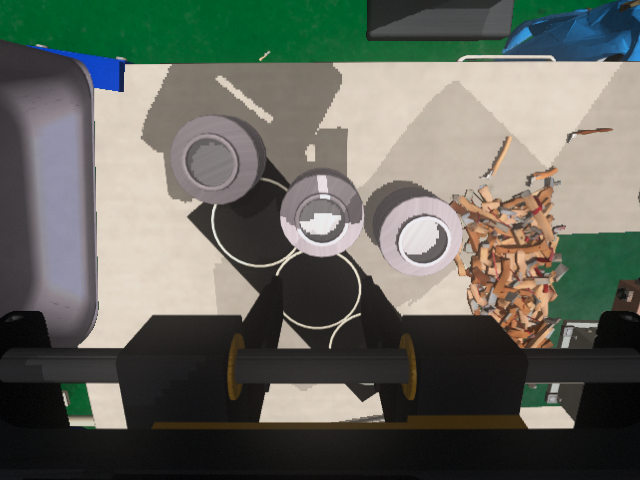

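Run:
```python
import cv2
im=cv2.imread('pics/w6.png'); cv2.imwrite('pics/w6c.png',cv2.resize(im[150:290,150:480],None,fx=2.4,fy=2.4,interpolation=cv2.INTER_NEAREST))
```

```text
(no output)
```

View pics/w6c.png

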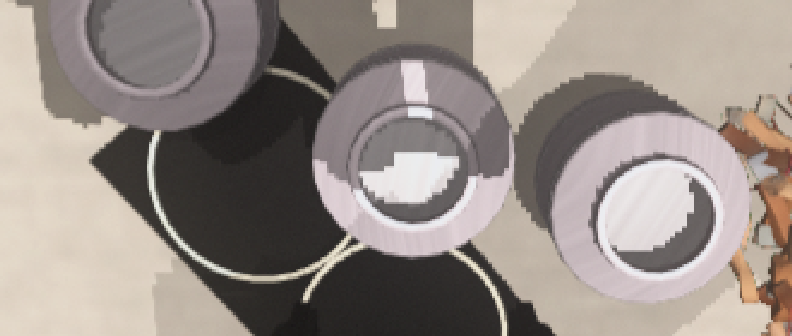

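Request:
{"op": "step_arm", "data": {
  "steps": [
    [0,0,0.8,0],
    [0,0,0.8,0],
    [0,0,0,0]
  ]
}}

```text
t: 9.07
eef_pos: [535.9, -295.4, 211.2]
tcp_rot: [2.455, 1.568, 2.45]
ft_force: [-0.2, -0.4, -0.7]
opening: 0.401
```

Run:
```python
from h import *
im,P=snap('wrist','w7'); s=state(); print(s['t'],s['opening'],s['eef_pos'])
cv2.imwrite('pics/w7c.png',cv2.resize(im[0:220,130:480],None,fx=2.2,fy=2.2,interpolation=cv2.INTER_NEAREST))
```

```text
9.125 0.4015523359503999 [ 534.5 -295.4  211.4]
```

View pics/w7c.png

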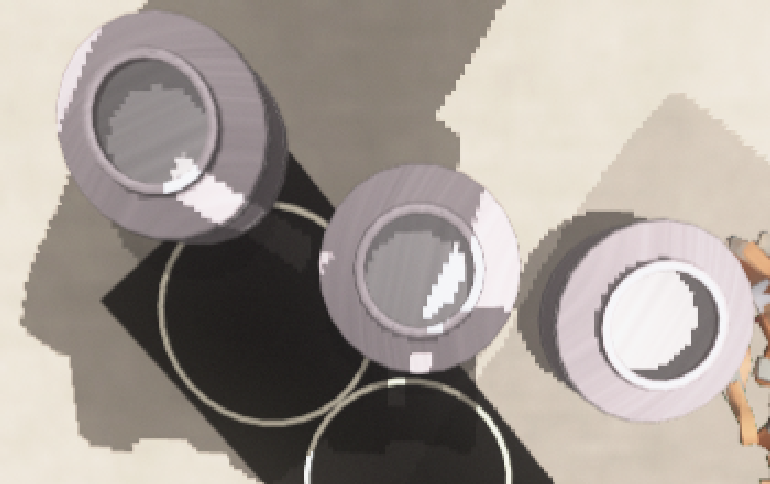

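Run:
```python
from h import *
im,P=snap('side','s7'); cv2.imwrite('pics/s7c.png',cv2.resize(im[160:290,270:430],None,fx=4.5,fy=4.5))
im,P=snap('top','t7'); cv2.imwrite('pics/t7c.png',cv2.resize(im[150:310,340:520],None,fx=3.7,fy=3.7))
```

```text
(no output)
```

View pics/s7c.png

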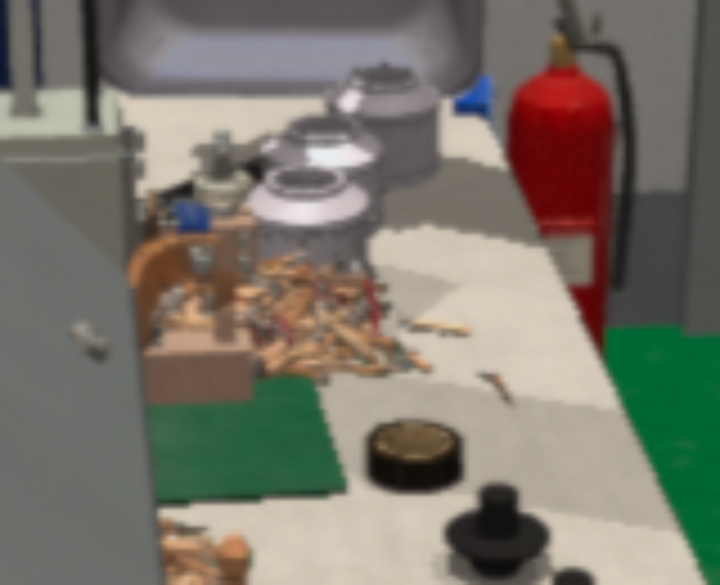

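View pics/t7c.png

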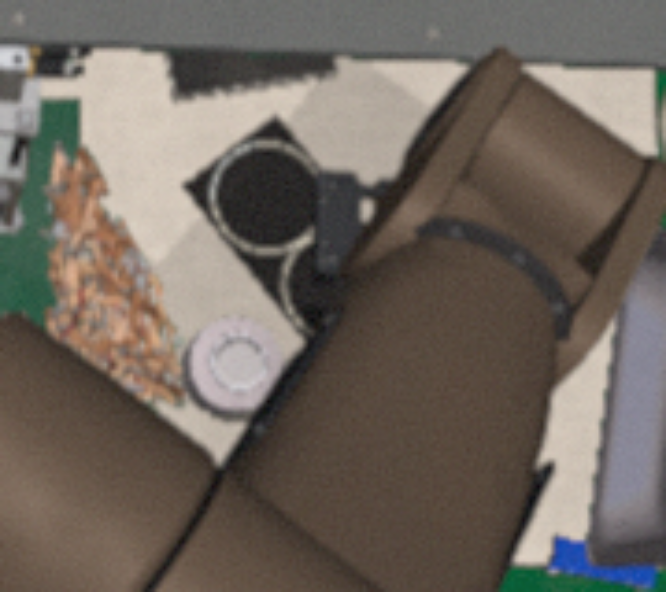

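View pics/w7.png

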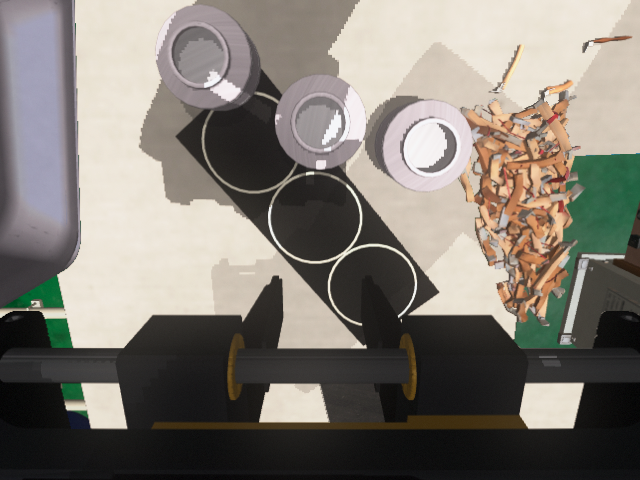

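Request:
{"op": "step_arm", "data": {
  "steps": [
    [0.9,0,0.45,0],
    [0.9,0,0.45,0],
    [0,0,0,0]
  ]
}}

```text
t: 9.6
eef_pos: [578.1, -295.4, 120.3]
tcp_rot: [2.563, 1.565, 2.557]
ft_force: [0.4, 0.2, -0.4]
opening: 0.4
```

Run:
```python
from h import *
im,P=snap('wrist','w8'); s=state(); print(s['t'],s['opening'],s['eef_pos'])
```

```text
9.65 0.4026814343261231 [ 578.4 -296.   122.7]
```

View pics/w8.png

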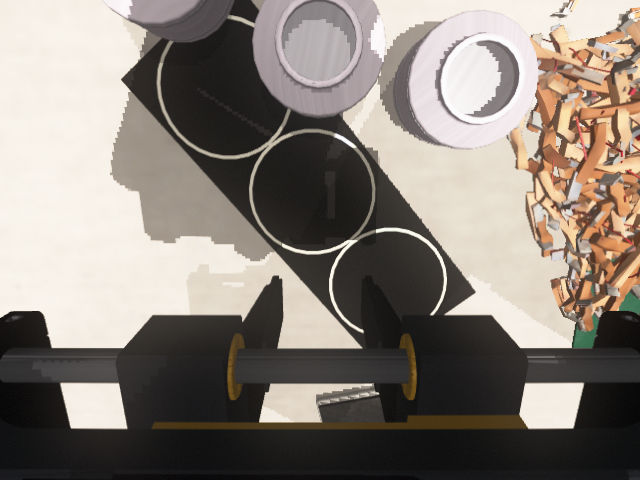

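Run:
```python
from h import *
a=cv2.imread('pics/w8.png')[0:125,245:395]; b=cv2.imread('pics/w4.png')[60:185,255:405]
o=np.hstack([a,b]); o=np.clip(o.astype(float)*1.0,0,255).astype(np.uint8)
o=cv2.resize(o,None,fx=2.6,fy=2.6,interpolation=cv2.INTER_NEAREST); cv2.imwrite('pics/cmp.png',o)
```

```text
(no output)
```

View pics/cmp.png

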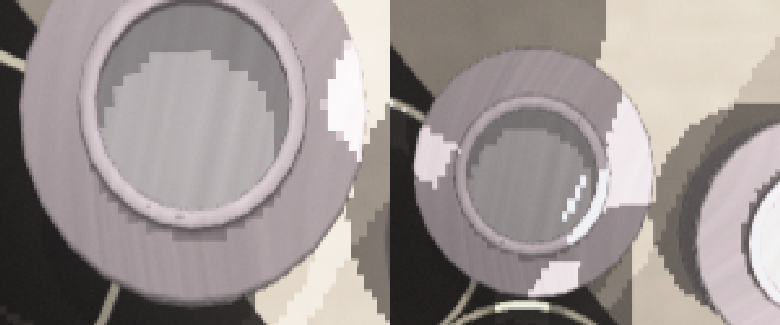

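Run:
```python
from h import *
s=dict(state())
def pose(p): 
    q=dict(s); q['eef_pos']=np.array(p); return campose('wrist',q)
Ps={'w6':pose([454.5,-295.4,213.6]),'w7':pose([534.5,-295.4,211.4]),'w8':pose([578.4,-296,122.7])}
tiles=[]
for n,c in [('w6',(422,238)),('w7',(430,145)),('w8',(480,78))]:
    im=cv2.imread(f'pics/{n}.png'); tiles.append(cv2.resize(im[c[1]-50:c[1]+50,c[0]-50:c[0]+50],(260,260),interpolation=0))
cv2.imwrite('pics/C3.png',np.hstack(tiles))
def tri(obs):
    A=np.zeros((3,3));b=np.zeros(3)
    for n,uv in obs:
        e,d=ray('wrist',uv,Ps[n]); d/=np.linalg.norm(d); M=np.eye(3)-np.outer(d,d); A+=M;b+=M@e
    return np.linalg.solve(A,b)
print(tri([('w6',(438.8,231)),('w7',(447.3,143)),('w8',(501,75))]))
```

```text
[ 468.3 -186.9   42.3]
```

View pics/C3.png

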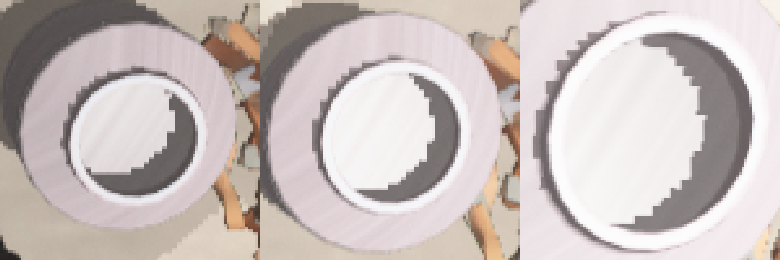

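Request:
{"op": "step_arm", "data": {
  "steps": [
    [-0.9,0,-0.6,0],
    [-0.9,0,-1,0],
    [0,0,-1,0],
    [0,0.6,-0.56,0],
    [0,1,0,0],
    [0,1,0,0],
    [0,1,0,0],
    [0,1,0,0],
    [0,1,0,0],
    [0,1,0,0],
    [0,1,0,0],
    [0,1,0,0],
    [0,1,0,0],
    [0,1,0,0],
    [0,1,0.3,0],
    [0,1,0.8,0],
    [0,1,0.8,0],
    [0,0.1,0.38,0],
    [0,0,0,0],
    [0,0,0,0]
  ]
}}

```text
t: 12.15
eef_pos: [540.7, 385.6, 211.9]
tcp_rot: [0.535, 1.57, 0.528]
ft_force: [0.4, 0.3, 0.5]
opening: 0.4
```

Run:
```python
from h import *
im,P=snap('wrist','w9'); s=state(); print(s['t'],s['opening'],s['eef_pos'],s['joints'][5],togo([534,386.3,80]))
```

```text
12.2 0.401945422707695 [540.7 385.8 211.8] -1.043895393300853 [ 2.6  0.  -0.1]
```

View pics/w9.png

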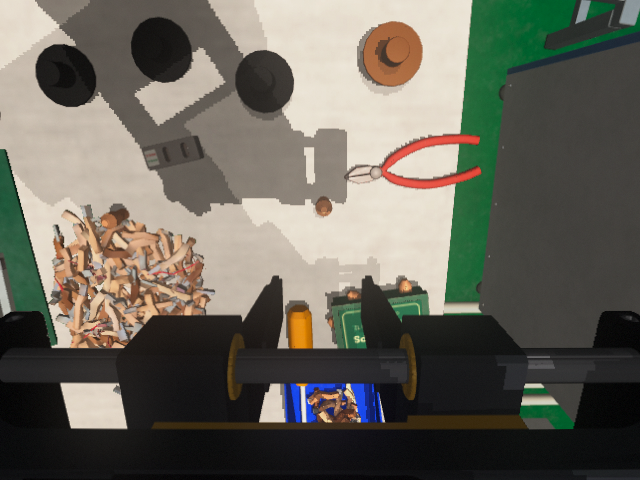

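Request:
{"op": "step_arm", "data": {
  "steps": [
    [0.9,0.01,-0.13,0],
    [1,0,0,0],
    [1,0,0,0],
    [0.7,0,0,0],
    [0.31,0,0,0],
    [0,0,0,0]
  ]
}}

```text
t: 12.95
eef_pos: [534.7, 387.0, 15.2]
tcp_rot: [-2.719, 1.57, -2.725]
ft_force: [-0.2, -0.3, 0.7]
opening: 0.398
```

Request:
{"op": "step_arm", "data": {
  "steps": [
    [0,0,0,0],
    [0,0,0,0],
    [0,0,0,0]
  ],
  "jaw": 1.0
}}

```text
t: 13.32
eef_pos: [535.1, 387.3, 15.8]
tcp_rot: [0.538, 1.57, 0.532]
ft_force: [0.0, -1.6, 4.2]
opening: 0.144
```

Request:
{"op": "step_arm", "data": {
  "steps": [
    [-1,0,0,0],
    [-1,-0.5,0,0],
    [-1,-0.8,-0.8,0],
    [-1,-0.8,-0.8,0],
    [0,-0.8,-0.7,0],
    [0,-1,0,0],
    [0,-1,0,0],
    [0,-1,0,0],
    [0,-1,0,0],
    [0,-1,0,0],
    [0,-1,0,0],
    [0,-1,0,0],
    [0,-1,0,0],
    [0,-0.9,0,0],
    [0,-0.08,0.5,0],
    [0.4,0,0.54,0],
    [0.9,0,0,0],
    [0.8,0,0,0],
    [0,0,0,0],
    [0,0,0,0]
  ]
}}

```text
t: 15.82
eef_pos: [482.7, -193.1, 94.0]
tcp_rot: [-0.453, 1.569, -0.459]
ft_force: [0.4, 0.3, -0.4]
opening: 0.145
```

Run:
```python
from h import *
im,P=snap('wrist','w10'); s=state(); print(s['t'],s['opening'],s['eef_pos'],s['joints'][5],togo([473,-207,70]), proj('wrist',[472,-207,66],P))
```

```text
15.875 0.14564330189307306 [ 482.8 -193.1   94.3] -2.072552133034915 [ 0.5 -0.3 -0.2] [296.6 259.8]
```

View pics/w10.png

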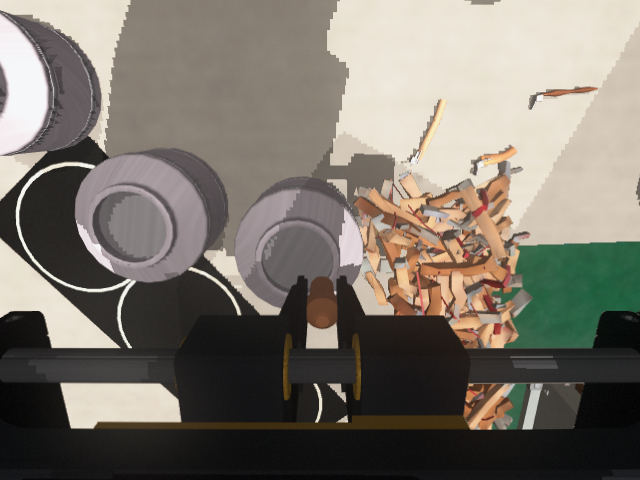

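Request:
{"op": "step_arm", "data": {
  "steps": [
    [0,-0.28,-0.2,0],
    [0.2,0,0,0],
    [0.28,0,0,0],
    [0,0,0,0],
    [0,0,0,0]
  ]
}}

```text
t: 16.5
eef_pos: [472.1, -206.5, 68.4]
tcp_rot: [2.403, 1.57, 2.397]
ft_force: [-0.0, 0.7, -0.8]
opening: 0.145
```

Run:
```python
from h import *
im,P=snap('wrist','w11'); s=state(); print(s['t'],s['opening'],s['eef_pos'],togo([473,-207,70]))
cv2.imwrite('pics/w11c.png',cv2.resize(im[180:350,220:420],None,fx=3,fy=3))
```

```text
16.55 0.14459183937401374 [ 472.2 -206.6   68.6] [-0. -0.  0.]
```

View pics/w11c.png

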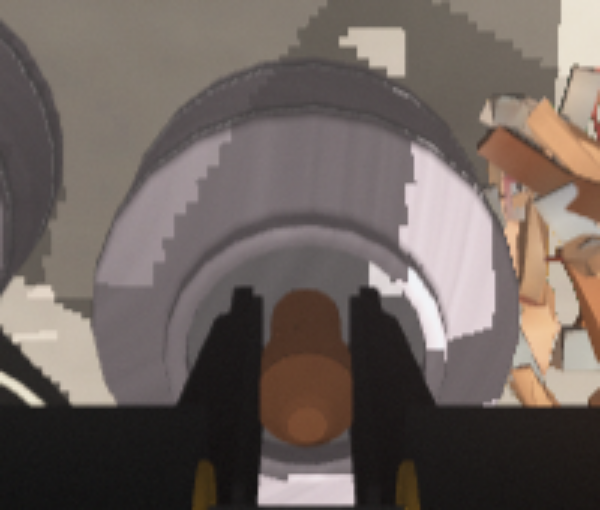

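Request:
{"op": "step_arm", "data": {
  "steps": [
    [0,0,0,0],
    [0,0,0,0],
    [0,0,0,0]
  ],
  "jaw": 0.6
}}

```text
t: 16.92
eef_pos: [472.1, -206.7, 68.7]
tcp_rot: [-0.172, 1.571, -0.178]
ft_force: [0.1, 0.6, 0.0]
opening: 0.381
```

Run:
```python
from h import *
im,P=snap('wrist','w12'); s=state(); print(s['t'],s['opening'],s['eef_pos'])
cv2.imwrite('pics/w12c.png',cv2.resize(im[180:350,220:420],None,fx=3,fy=3))
```

```text
16.975 0.3863490801322967 [ 472.1 -206.7   68.7]
```

View pics/w12c.png

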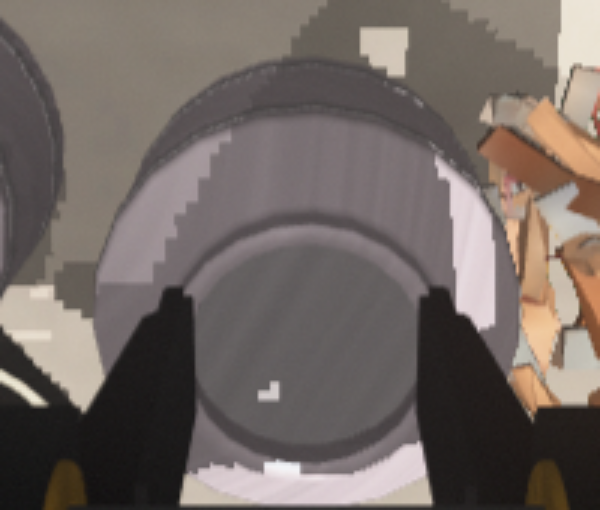

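Request:
{"op": "step_arm", "data": {
  "steps": [
    [-0.9,0,0,0],
    [-1,0,0,0],
    [-1,0,-0.6,0],
    [0,0.6,-0.4,0],
    [0,1,0,0],
    [0,1,0,0],
    [0,1,0,0],
    [0,1,0,0],
    [0,1,0,0],
    [0,1,0,0],
    [0,1,0,0],
    [0,0.6,0,0],
    [0,0,0,0.95],
    [0,0,0,0.95],
    [0,0,0,0.95],
    [0,0,0,0.95],
    [0,0,0,0.95],
    [0,0,0,0.95],
    [0,0,0,0.95],
    [0,0,0,0.95]
  ]
}}

```text
t: 19.48
eef_pos: [424.4, 203.6, 213.7]
tcp_rot: [1.978, 1.571, 0.906]
ft_force: [-0.3, -0.0, -0.1]
opening: 0.402
```

Request:
{"op": "step_arm", "data": {
  "steps": [
    [0,0,0,0.9],
    [0,0,0,0.9],
    [0,0,0,0.9],
    [0,0,0,0.95],
    [0,0,0,0]
  ]
}}

```text
t: 20.1
eef_pos: [424.4, 203.6, 213.7]
tcp_rot: [2.785, 1.571, 1.209]
ft_force: [-0.5, 0.5, -0.6]
opening: 0.4
```

Run:
```python
from h import *
im,P=snap('wrist','w13'); s=state(); print(s['t'],s['opening'],s['eef_pos'],s['joints'],togo([544,186,120]));print(axes()[1].round(2))
```

```text
20.15 0.4031859291832512 [424.4 203.6 213.7] [0.3 0.3 1.9 0.  0.9 0.3] [1.9 2.4 0.3]
[[ 0.  1. -0.]
 [ 0. -0. -1.]
 [-1.  0. -0.]]
```

View pics/w13.png

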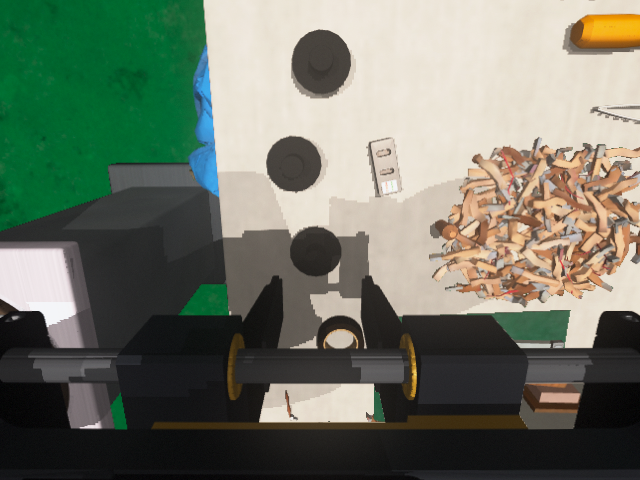

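Request:
{"op": "step_arm", "data": {
  "steps": [
    [0,0.8,0,0],
    [0.3,0.8,0.1,0],
    [0.6,0.78,0.2,0],
    [0.7,0,0,0],
    [0.4,0,0,0],
    [0,0,0,0]
  ]
}}

```text
t: 20.9
eef_pos: [542.8, 187.7, 112.4]
tcp_rot: [-1.363, 1.568, -2.937]
ft_force: [-0.3, -0.7, 0.5]
opening: 0.396
```

Run:
```python
from h import *
im,P=snap('wrist','w14'); s=state(); print(s['t'],s['opening'],s['eef_pos'],togo([544,186,24]))
cv2.imwrite('pics/w14c.png',cv2.resize(im[150:350,200:450],None,fx=3,fy=3))
```

```text
20.95 0.39878844630244203 [543.3 187.9 113.6] [1.8 0.  0. ]
```

View pics/w14c.png

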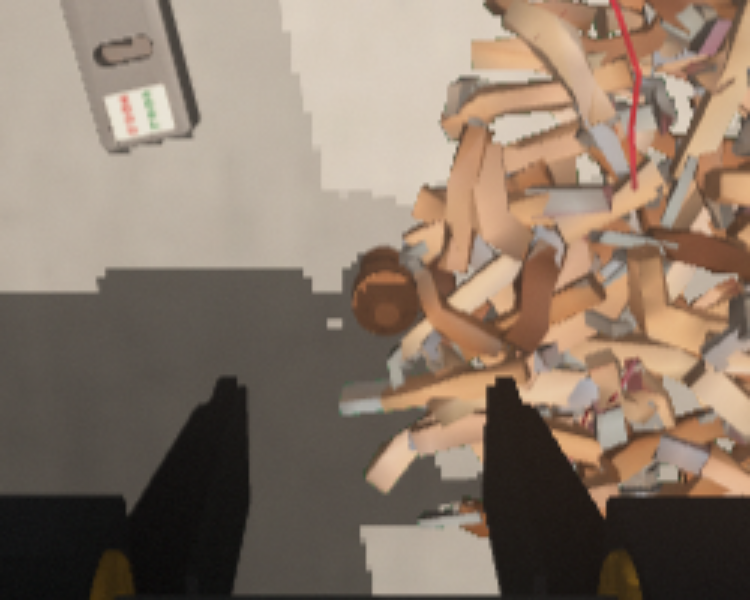

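Run:
```python
from h import *
P=campose('wrist'); print(onplane('wrist',(327.7,251),35,P),onplane('wrist',(328.3,238.5),5,P))
```

```text
[546.1 184.8  35. ] [547.  184.6   5. ]
```

Request:
{"op": "step_arm", "data": {
  "steps": [
    [0,0,0,-0.8],
    [0,0,0,-0.8],
    [0,0,0,-0.8],
    [0,0,0,-0.8],
    [0,0,0,-0.8],
    [0,0,0,-0.8],
    [0,0,0,-0.8],
    [0,0,0,0]
  ],
  "jaw": 0.72
}}

```text
t: 21.95
eef_pos: [543.8, 188.1, 114.9]
tcp_rot: [1.042, 1.569, 0.248]
ft_force: [-0.5, 0.6, -1.3]
opening: 0.278
```

Run:
```python
from h import *
s=state();print(s['opening'],s['eef_pos'],axes()[1].round(2)); print(togo([545,186,24]))
im,P=snap('wrist','w15'); cv2.imwrite('pics/w15c.png',cv2.resize(im[150:350,200:450],None,fx=3,fy=3))
```

```text
0.27811368297614675 [543.8 188.1 114.9] [[ 0.   0.7  0.7]
 [ 0.   0.7 -0.7]
 [-1.   0.   0. ]]
[ 1.8 -0.   0. ]
```

View pics/w15c.png

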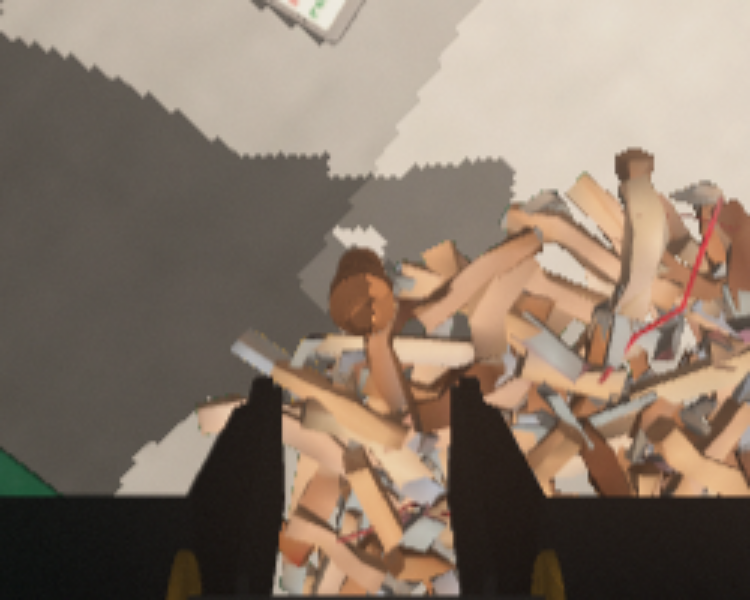

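Request:
{"op": "step_arm", "data": {
  "steps": [
    [0.7,0,0,0],
    [0.5,0,0,0],
    [0.2,0,0,0],
    [0.1,0,0,0],
    [0.1,0,0,0]
  ]
}}

```text
t: 22.62
eef_pos: [543.9, 188.0, 34.2]
tcp_rot: [1.066, 1.569, 0.271]
ft_force: [0.1, -0.4, 0.1]
opening: 0.28
```

Request:
{"op": "step_arm", "data": {
  "steps": [
    [0.1,0,0,0],
    [0.06,0,0,0],
    [0.06,0,0,0]
  ]
}}

```text
t: 23.0
eef_pos: [543.5, 187.9, 22.6]
tcp_rot: [1.2, 1.57, 0.405]
ft_force: [0.3, -0.7, 0.4]
opening: 0.283
```

No contact with the heap. Close.

Request:
{"op": "step_arm", "data": {
  "steps": [
    [0,0,0,0],
    [0,0,0,0],
    [0,0,0,0]
  ],
  "jaw": 1.0
}}

```text
t: 23.38
eef_pos: [543.4, 187.9, 22.7]
tcp_rot: [1.291, 1.571, 0.496]
ft_force: [0.1, 0.4, 0.2]
opening: 0.141
```

Request:
{"op": "step_arm", "data": {
  "steps": [
    [-0.4,0,0,0],
    [-0.8,0,0,0],
    [-1,0,0,0],
    [-1,0,0,0],
    [-0.6,0,0,0],
    [0,0,0,0]
  ]
}}

```text
t: 24.12
eef_pos: [544.1, 188.1, 214.8]
tcp_rot: [1.036, 1.566, 0.241]
ft_force: [-1.1, -0.1, -0.9]
opening: 0.146
```

Run:
```python
from h import *
s=state();print(s['opening'],s['eef_pos'])
im,P=snap('wrist','w16'); cv2.imwrite('pics/w16c.png',cv2.resize(im[150:350,200:450],None,fx=3,fy=3))
```

```text
0.14607768500311202 [544.1 188.1 214.8]
```

View pics/w16c.png

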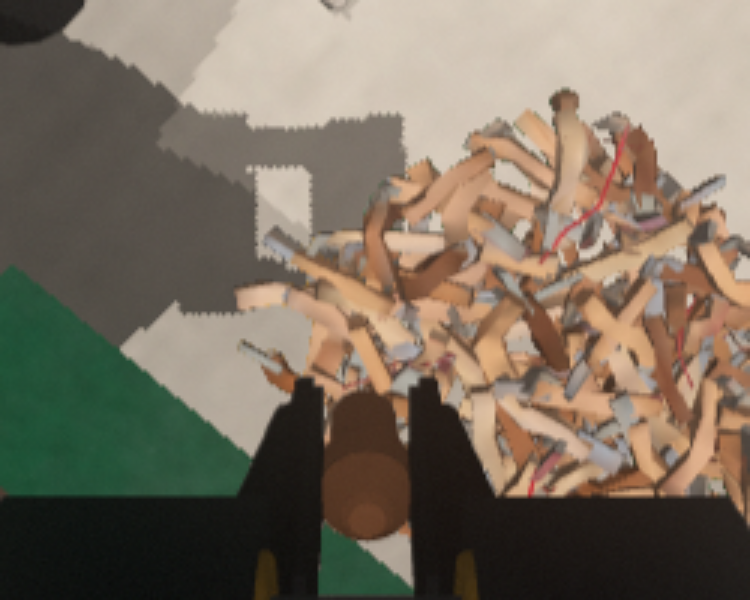

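Request:
{"op": "step_arm", "data": {
  "steps": [
    [0,0,0,0.8],
    [0,0,0,0.8],
    [0,0,0,0.8],
    [0,0,0,0.8],
    [0,0,0,0.8],
    [0,0,0,0.8],
    [0,0,0,0.8],
    [0,-0.9,0,0],
    [0,-0.9,0,0],
    [0,-0.8,0,0]
  ]
}}

```text
t: 25.42
eef_pos: [411.2, 188.4, 211.0]
tcp_rot: [-1.314, 1.568, -2.891]
ft_force: [0.2, -0.4, -0.5]
opening: 0.141
```

Request:
{"op": "step_arm", "data": {
  "steps": [
    [0,0,0.9,0],
    [0,0,0.9,0],
    [0,0,0.9,0],
    [0,0,0.9,0],
    [0,0,0.9,0],
    [0,0,0.9,0],
    [0,0,0.9,0],
    [0,0,0.9,0],
    [0,0,0.9,0],
    [0,0,0.9,0],
    [0,0,0.9,0],
    [0,0,0.9,0],
    [0,-0.2,0.7,0],
    [0,0,0,0]
  ]
}}

```text
t: 27.18
eef_pos: [398.9, -387.6, 210.5]
tcp_rot: [-2.435, 1.568, 2.268]
ft_force: [-0.2, 0.8, -0.5]
opening: 0.146
```

Run:
```python
from h import *
im,P=snap('wrist','w17');s=state();print(s['t'],s['opening'],s['eef_pos'],s['joints']); print(togo([403,-387,140]))
print(proj('wrist',[403,-387,66],P))
```

```text
27.225 0.14223799704243736 [ 399.2 -386.3  210.7] [-0.9  0.4  1.7  0.   1.  -0.9]
[1.4 0.1 0. ]
[328.3 222.1]
```

View pics/w17.png

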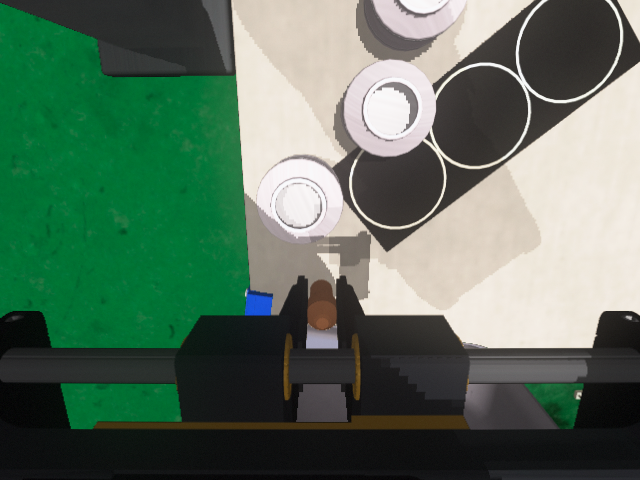

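Run:
```python
from h import *
P=campose('wrist')
im=cv2.imread('pics/w17.png'); cv2.imwrite('pics/w17c.png',cv2.resize(im[0:260,240:480],None,fx=2.3,fy=2.3))
for uv in [(299,205),(391,109)]: print(onplane('wrist',uv,66,P),togo(onplane('wrist',uv,140,P)))
```

```text
[ 378.9 -370.8   66. ] [ 1.4 -0.3 -0.6]
[ 452.4 -295.1   66. ] [ 1.4  0.8 -1.8]
```

View pics/w17c.png

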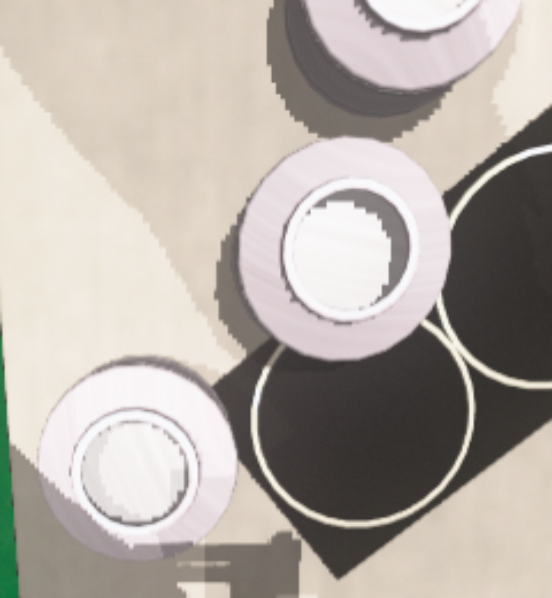

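Request:
{"op": "step_arm", "data": {
  "steps": [
    [0,-0.4,-0.39,0],
    [0.9,0,0,0],
    [0.9,0,0,0],
    [0.4,0,0,0],
    [0,0,0,0],
    [0,0,0,0]
  ]
}}

```text
t: 27.98
eef_pos: [380.4, -366.3, 103.2]
tcp_rot: [0.907, 1.57, -0.669]
ft_force: [0.0, -0.6, 0.5]
opening: 0.145
```

Run:
```python
from h import *
im,P=snap('wrist','w18');s=state();print(s['t'],s['opening'],s['eef_pos']); print(togo([379,-367,69]))
cv2.imwrite('pics/w18c.png',cv2.resize(im[150:350,220:420],None,fx=3,fy=3))
print(proj('wrist',[379,-370.5,66],P))
```

```text
28.025 0.14291990319337583 [ 380.5 -366.5  103.5]
[ 0.7 -0.   0. ]
[321.5 275.7]
```

View pics/w18c.png

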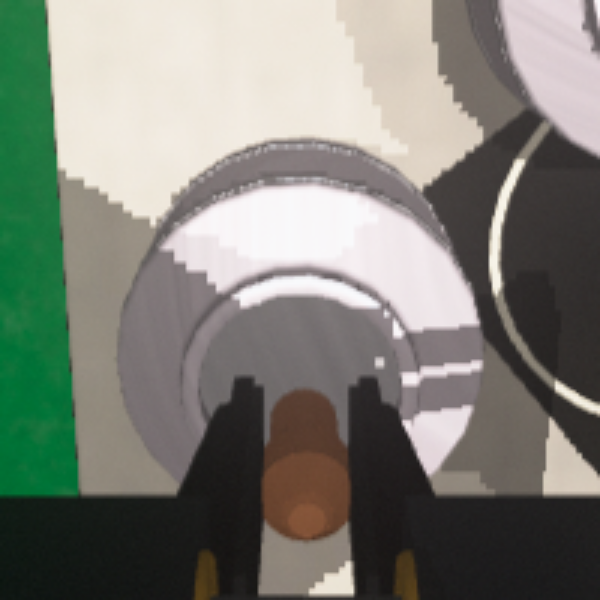

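Request:
{"op": "step_arm", "data": {
  "steps": [
    [0.4,-0.02,0,0],
    [0.27,0,0,0],
    [0,0,0,0]
  ]
}}

```text
t: 28.4
eef_pos: [378.9, -366.4, 68.8]
tcp_rot: [-2.553, 1.57, 2.153]
ft_force: [0.1, -1.4, -0.3]
opening: 0.145
```

Request:
{"op": "step_arm", "data": {
  "steps": [
    [0,0,0,0],
    [0,0,0,0],
    [0,0,0,0]
  ],
  "jaw": 0.6
}}

```text
t: 28.78
eef_pos: [379.1, -366.7, 69.5]
tcp_rot: [0.832, 1.57, -0.744]
ft_force: [0.1, -0.0, 1.2]
opening: 0.377
```

Run:
```python
from h import *
im,P=snap('wrist','w19');s=state();print(s['t'],s['opening'],s['eef_pos'])
cv2.imwrite('pics/w19c.png',cv2.resize(im[150:350,220:420],None,fx=2,fy=2))
```

```text
28.825 0.3882825488396052 [ 379.2 -366.7   69.4]
```

View pics/w19c.png

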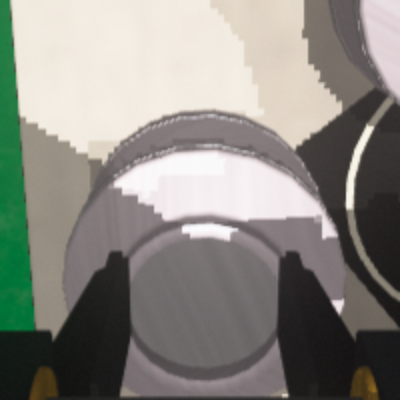

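Request:
{"op": "step_arm", "data": {
  "steps": [
    [-0.8,0,0,0],
    [-1,0,0,0],
    [-0.7,0.37,-0.5,0],
    [0,0.37,-0.9,0],
    [0,0,-0.9,0],
    [0,0,-0.9,0],
    [0,0,-0.9,0],
    [0,0,-0.9,0],
    [0,0,-0.9,0],
    [0,0,-0.9,0],
    [0,0,-0.9,0],
    [0,0,-0.9,0],
    [0,0,-0.9,0],
    [0,0,-0.9,0],
    [0,0,-0.1,0],
    [0.8,0,0,0],
    [0,0,0,0],
    [0,0,0,0]
  ]
}}

```text
t: 31.08
eef_pos: [419.6, 157.7, 155.0]
tcp_rot: [1.863, 1.57, 0.285]
ft_force: [0.2, -0.6, 0.6]
opening: 0.396
```

Run:
```python
from h import *
im,P=snap('wrist','w20');s=state();print(s['t'],s['opening'],s['eef_pos']); print(togo([416.2,160.5,22]),axes()[1].round(3))
for p in [[416.2,160.5,20],[416.2,160.5,42]]: print(proj('wrist',p,P))
```

```text
31.125 0.4012481530757717 [419.8 157.8 155.2]
[ 2.7 -0.1 -0.1] [[ 0.  1. -0.]
 [ 0. -0. -1.]
 [-1.  0. -0.]]
[318.9 222.1]
[318.7 229.3]
```

View pics/w20.png

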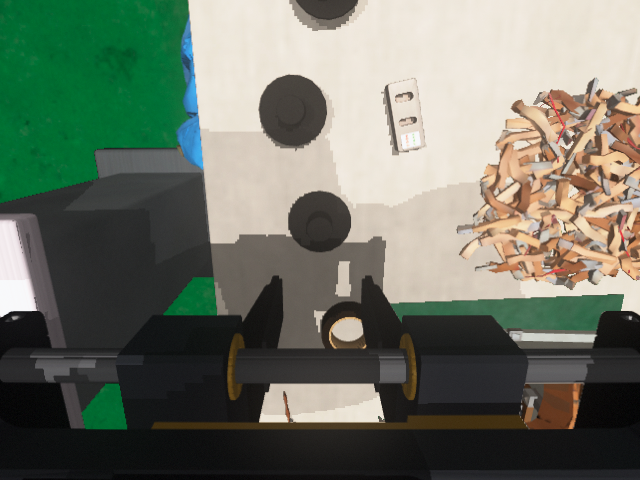

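Request:
{"op": "step_arm", "data": {
  "steps": [
    [0.6,-0.06,-0.06,0],
    [1,0,0,0],
    [0.7,0,0,0],
    [0.36,0,0,0],
    [0,0,0,0]
  ]
}}

```text
t: 31.75
eef_pos: [416.9, 161.0, 21.4]
tcp_rot: [1.956, 1.57, 0.379]
ft_force: [-0.9, -0.4, -0.5]
opening: 0.398
```

Request:
{"op": "step_arm", "data": {
  "steps": [
    [0,0,0,0],
    [0,0,0,0],
    [0,0,0,0]
  ],
  "jaw": 1.0
}}

```text
t: 32.12
eef_pos: [416.6, 161.2, 21.6]
tcp_rot: [1.848, 1.57, 0.271]
ft_force: [-0.6, -0.6, 5.3]
opening: 0.196
```

Request:
{"op": "step_arm", "data": {
  "steps": [
    [-0.5,0,0,0],
    [-1,0,0,0],
    [-1,0,0,0],
    [-1,0,0,0],
    [0,0,0,0]
  ]
}}

```text
t: 32.75
eef_pos: [417.4, 161.5, 199.3]
tcp_rot: [1.811, 1.564, 0.234]
ft_force: [-0.2, -0.3, -0.9]
opening: 0.198
```

Run:
```python
from h import *
im,P=snap('wrist','w21');s=state();print(s['t'],s['opening'],s['eef_pos'])
cv2.imwrite('pics/w21c.png',cv2.resize(im[200:400,200:440],None,fx=2.5,fy=2.5))
```

```text
32.8 0.19557289477260642 [416.5 161.3 197.3]
```

View pics/w21c.png

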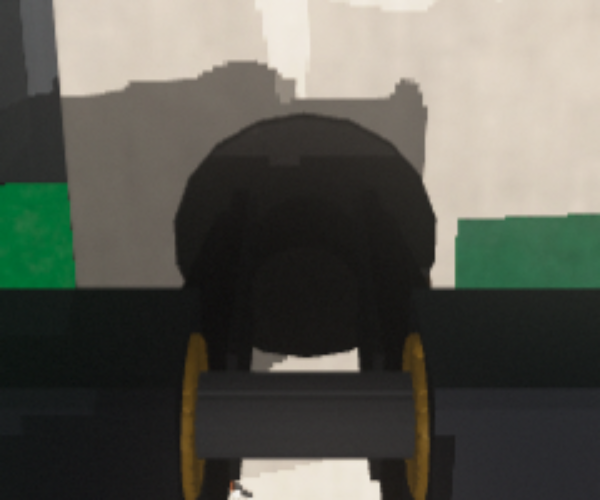

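Request:
{"op": "step_arm", "data": {
  "steps": [
    [0,0,0.9,0],
    [0,0,0.9,0],
    [0,0,0.9,0],
    [0,0,0.9,0],
    [0,0,0.9,0],
    [0,0,0.9,0],
    [0,0,0.9,0],
    [0,0.4,0.9,0],
    [0.4,0.7,0.16,0],
    [0.8,0,0,0],
    [0,0,0,0],
    [0,0,0,0]
  ]
}}

```text
t: 34.3
eef_pos: [468.9, -207.1, 136.4]
tcp_rot: [-2.23, 1.57, 2.476]
ft_force: [-0.0, -0.6, 0.3]
opening: 0.192
```

Run:
```python
from h import *
im,P=snap('wrist','w22');s=state();print(s['t'],s['opening'],s['eef_pos']); print(togo([472.2,-207,110]))
print(proj('wrist',[472.2,-207,66],P))
cv2.imwrite('pics/w22c.png',cv2.resize(im[100:350,170:470],None,fx=2.5,fy=2.4))
```

```text
34.35 0.19668595459311422 [ 469.2 -207.2  137. ]
[ 0.5  0.1 -0. ]
[328.7 250.5]
```

View pics/w22c.png

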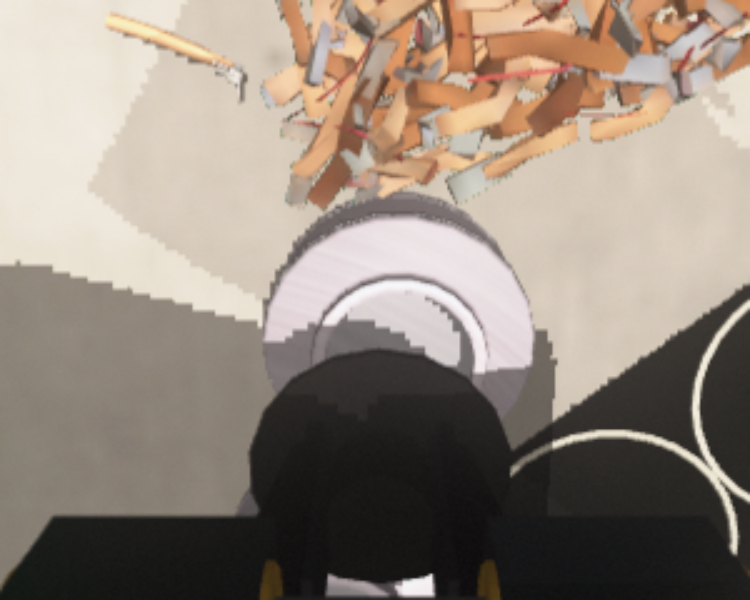

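Run:
```python
from h import *
P=campose('wrist'); print(proj('wrist',[472.2,-183.5,66],P), onplane('wrist',(331,215),66,P)-[0,23.5,0])
```

```text
[328.1 215.4] [ 474.1 -206.8   66. ]
```

Request:
{"op": "step_arm", "data": {
  "steps": [
    [0.3,0.08,0,0],
    [0.4,0,0,0],
    [0.2,0,0,0],
    [0.1,0,0,0],
    [0.1,0,0,0],
    [0,0,0,0]
  ]
}}

```text
t: 35.1
eef_pos: [473.0, -207.2, 81.1]
tcp_rot: [3.052, 1.571, 1.475]
ft_force: [-0.3, -0.3, -0.0]
opening: 0.196
```

Request:
{"op": "step_arm", "data": {
  "steps": [
    [0.1,0,0,0],
    [0.08,0,0,0],
    [0.06,0,0,0]
  ]
}}

```text
t: 35.48
eef_pos: [473.3, -207.4, 70.6]
tcp_rot: [0.971, 1.57, -0.606]
ft_force: [-10.8, 3.2, 44.6]
opening: 0.196
```

Request:
{"op": "step_arm", "data": {
  "steps": [
    [-0.02,0,0,0],
    [0,0,0,0],
    [0,0,0,0]
  ],
  "jaw": 0.6
}}

```text
t: 35.85
eef_pos: [473.2, -207.3, 70.1]
tcp_rot: [1.264, 1.57, -0.313]
ft_force: [1.1, 0.7, 3.1]
opening: 0.388
```

Request:
{"op": "step_arm", "data": {
  "steps": [
    [-0.5,0,0,0],
    [-0.5,0,0,0],
    [0,0,0,0]
  ],
  "jaw": 1.0
}}

```text
t: 36.22
eef_pos: [473.4, -207.4, 121.1]
tcp_rot: [1.053, 1.569, -0.524]
ft_force: [-0.4, 0.6, -0.3]
opening: 0.145
```

Run:
```python
from h import *
im,P=snap('wrist','w23');s=state();print(s['t'],s['opening'],s['eef_pos'],s['ft_force'])
cv2.imwrite('pics/w23c.png',cv2.resize(im[150:350,170:470],None,fx=2.5,fy=2.5))
```

```text
36.275 0.09671778062659216 [ 473.  -207.2  120.1] [-0.   0.4 -1. ]
```

View pics/w23c.png

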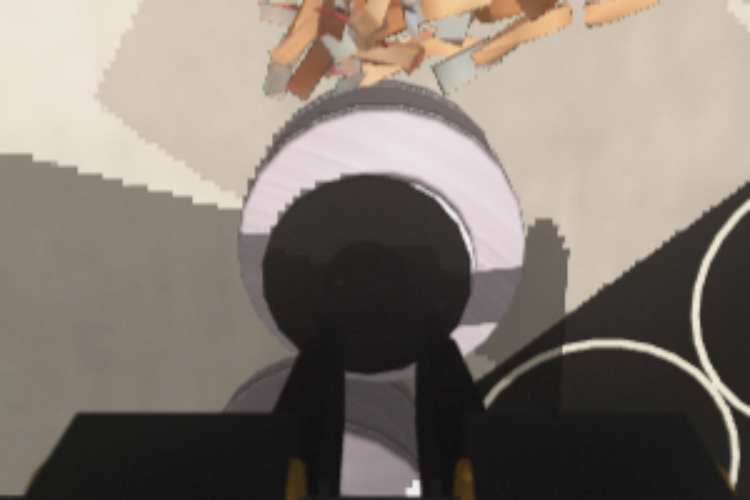

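Run:
```python
from h import *
P=campose('wrist')
f=lambda x,y:(x/2.5+170,y/2.5+150)
L=onplane('wrist',f(262,272),68,P);Rr=onplane('wrist',f(472,272),68,P); T=onplane('wrist',f(368,175),68,P)
print('flange z68',(L+Rr)/2,np.linalg.norm(L-Rr),T-[0,26,0])
for z in (70,75,80): 
    L=onplane('wrist',f(262,272),z,P);Rr=onplane('wrist',f(472,272),z,P); print(z,np.linalg.norm(L-Rr))
L=onplane('wrist',f(240,232),52,P);Rr=onplane('wrist',f(525,232),52,P);T=onplane('wrist',f(382,107),52,P)
print('can z52',(L+Rr)/2,np.linalg.norm(L-Rr),T-[0,38,0])
im=cv2.imread('pics/w23.png'); cv2.imwrite('pics/w23d.png',cv2.resize(im[190:310,250:400],None,fx=5,fy=5,interpolation=cv2.INTER_CUBIC))
```

```text
flange z68 [ 468.7 -206.3   68. ] 51.65107630257748 [ 469.1 -207.8   68. ]
70 51.187146103401595
75 50.02732060546185
80 48.86749510752211
can z52 [ 472.6 -201.1   52. ] 74.19824638171053 [ 472.6 -206.3   52. ]
```

View pics/w23d.png

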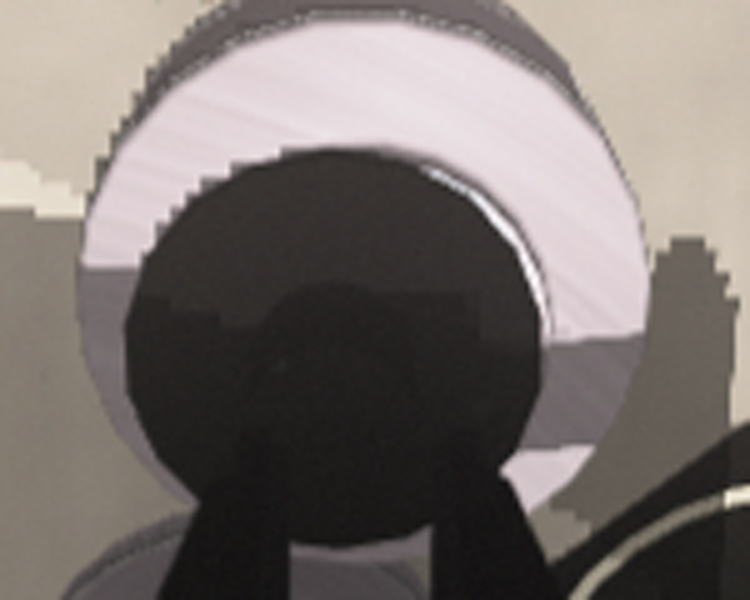

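Request:
{"op": "step_arm", "data": {
  "steps": [
    [0,0,0,0],
    [0.1,0,0,0],
    [0.5,0,0,0],
    [0.3,0,0,0],
    [0.1,0,0,0],
    [0,0,0,0]
  ],
  "jaw": 0.55
}}

```text
t: 37.02
eef_pos: [472.8, -207.0, 70.2]
tcp_rot: [-2.259, 1.57, 2.447]
ft_force: [-0.8, -0.5, 2.2]
opening: 0.45
```

Request:
{"op": "step_arm", "data": {
  "steps": [
    [0,0,0,0],
    [0,0,0,0],
    [0,0,0,0]
  ],
  "jaw": 1.0
}}

```text
t: 37.4
eef_pos: [473.1, -207.2, 70.2]
tcp_rot: [1.416, 1.571, -0.161]
ft_force: [-0.0, 0.5, 2.4]
opening: 0.198
```

Run:
```python
from h import *
im,P=snap('wrist','w24');s=state();print(s['t'],s['opening'],s['eef_pos'],s['ft_force'])
cv2.imwrite('pics/w24d.png',cv2.resize(im[180:350,230:420],None,fx=3.5,fy=3.5,interpolation=cv2.INTER_CUBIC))
```

```text
37.45 0.19594739014255166 [ 473.1 -207.2   70.2] [0.1 0.2 1.4]
```

View pics/w24d.png

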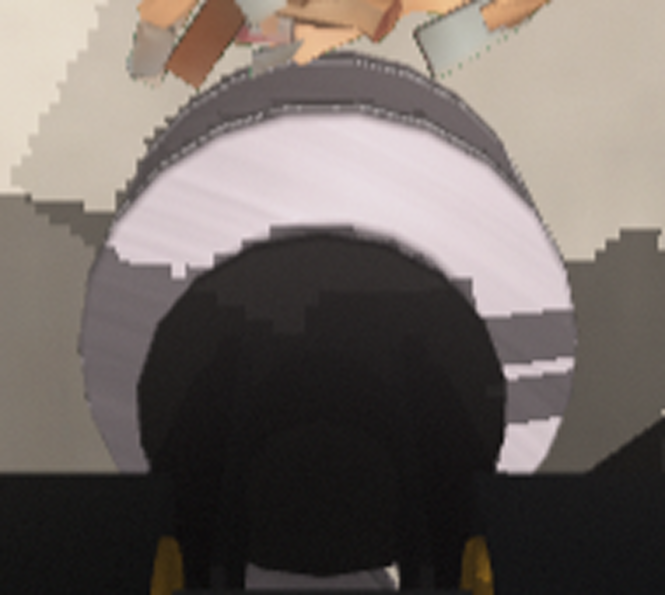

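Request:
{"op": "step_arm", "data": {
  "steps": [
    [0.04,0.02,0,0],
    [0.03,0,0,0],
    [0.03,0,0,0],
    [0,0,0,0]
  ]
}}

```text
t: 37.95
eef_pos: [473.3, -207.3, 69.5]
tcp_rot: [0.594, 1.569, -0.982]
ft_force: [-21.8, 5.2, 69.6]
opening: 0.197
```

Request:
{"op": "step_arm", "data": {
  "steps": [
    [-0.12,0,0,0],
    [0,0,0,0]
  ]
}}

```text
t: 38.2
eef_pos: [474.3, -207.3, 71.5]
tcp_rot: [1.123, 1.57, -0.454]
ft_force: [0.1, -1.5, -0.8]
opening: 0.196
```

Request:
{"op": "step_arm", "data": {
  "steps": [
    [0,0,0,0],
    [0,0,0,0],
    [0,0,0,0]
  ],
  "jaw": 0.6
}}

```text
t: 38.58
eef_pos: [474.0, -207.1, 70.8]
tcp_rot: [-2.312, 1.57, 2.394]
ft_force: [0.4, -0.0, -0.5]
opening: 0.398
```

Request:
{"op": "step_arm", "data": {
  "steps": [
    [-0.5,0,0.3,0],
    [-0.5,0,0.4,0],
    [-0.5,0,0.4,0],
    [0,0,0,0],
    [0,0,0,0]
  ]
}}

```text
t: 39.2
eef_pos: [473.2, -261.5, 145.2]
tcp_rot: [-2.306, 1.569, 2.4]
ft_force: [0.6, -0.1, -0.3]
opening: 0.399
```

Run:
```python
from h import *
im,P=snap('wrist','w25');s=state();print(s['t'],s['opening'],s['eef_pos'],s['ft_force'])
cv2.imwrite('pics/w25d.png',cv2.resize(im[120:280,230:430],None,fx=3.7,fy=3.7,interpolation=cv2.INTER_CUBIC))
im,P=snap('side','s25');cv2.imwrite('pics/s25c.png',cv2.resize(im[160:260,270:400],None,fx=5,fy=5,interpolation=cv2.INTER_CUBIC))
```

```text
39.25 0.4031963887971176 [ 473.2 -261.3  145.1] [ 0.1  0.1 -0.4]
```

View pics/w25d.png

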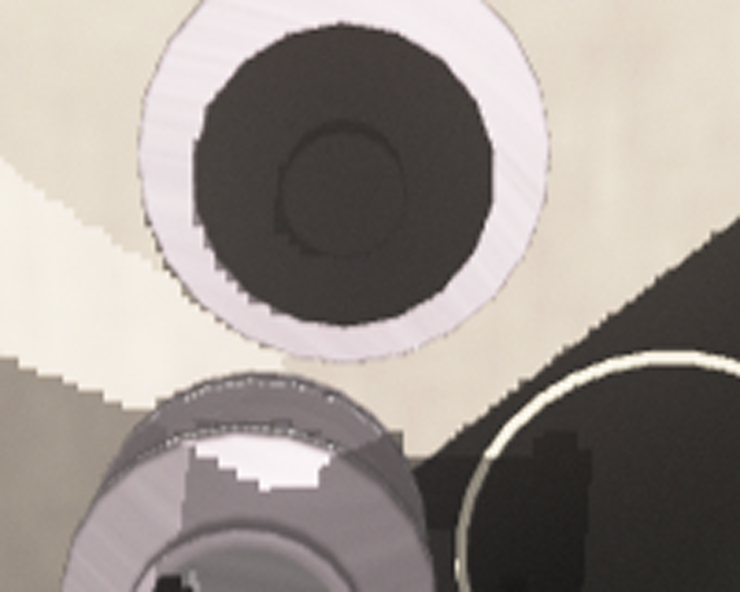

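View pics/s25c.png

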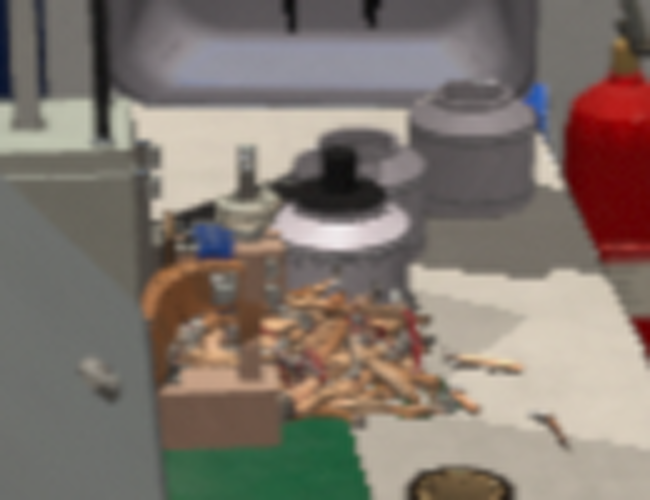

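Request:
{"op": "step_arm", "data": {
  "steps": [
    [-0.7,-0.6,-0.2,0],
    [-0.6,-0.65,-0.7,0],
    [0,0,-0.9,0],
    [0,0,-0.9,0],
    [0,0,-0.9,0],
    [0,0,-0.9,0],
    [0,0,-0.9,0],
    [0,0,-0.9,0],
    [0,0,-0.9,0],
    [0,0,-0.9,0],
    [0,0,-0.9,0],
    [0,0,-0.9,0],
    [0.6,-0.27,-0.3,0],
    [0.6,0,0,0],
    [0,0,0,0],
    [0,0,0,0]
  ]
}}

```text
t: 41.3
eef_pos: [401.0, 248.4, 151.7]
tcp_rot: [2.304, 1.571, 0.727]
ft_force: [0.1, 0.5, 0.4]
opening: 0.399
```

Run:
```python
from h import *
im,P=snap('wrist','w26');s=state();print(s['t'],s['opening'],s['eef_pos']); print(togo([396.7,247.7,21.5]))
print(proj('wrist',[396.7,247.7,20],P))
cv2.imwrite('pics/w26c.png',cv2.resize(im[100:350,170:470],None,fx=2.4,fy=2.4))
```

```text
41.35 0.40018905254512177 [401.2 248.3 152. ]
[ 2.6 -0.1  0. ]
[317.9 227.3]
```

View pics/w26c.png

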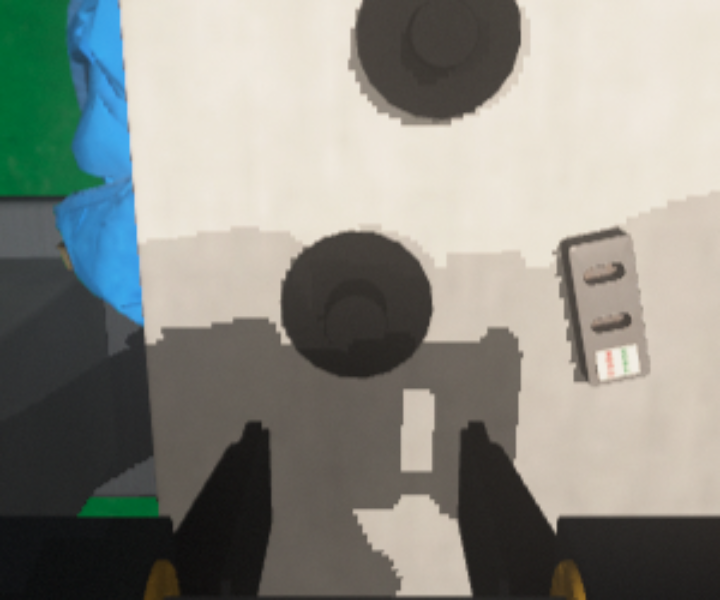

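Request:
{"op": "step_arm", "data": {
  "steps": [
    [0.6,-0.08,0.01,0],
    [1,0,0,0],
    [0.7,0,0,0],
    [0.3,0,0,0],
    [0,0,0,0]
  ]
}}

```text
t: 41.98
eef_pos: [397.3, 247.7, 21.4]
tcp_rot: [2.121, 1.57, 0.543]
ft_force: [-0.1, 0.8, 0.8]
opening: 0.401
```

Request:
{"op": "step_arm", "data": {
  "steps": [
    [0,0,0,0],
    [0,0,0,0],
    [0,0,0,0]
  ],
  "jaw": 1.0
}}

```text
t: 42.35
eef_pos: [397.1, 247.9, 21.6]
tcp_rot: [2.013, 1.57, 0.437]
ft_force: [0.2, -0.2, 3.7]
opening: 0.192
```

Request:
{"op": "step_arm", "data": {
  "steps": [
    [-0.5,0,0,0],
    [-1,0,0,0],
    [-1,0.3,0.3,0],
    [-1,0,0.9,0],
    [0,0,0.9,0],
    [0,0,0.9,0],
    [0,0,0.9,0],
    [0,0,0.9,0],
    [0,0,0.9,0],
    [0,0,0.9,0],
    [0,0,0.9,0],
    [0,0,0.9,0],
    [0,0.4,0.9,0],
    [0,0.4,0.9,0],
    [0.6,0,0.55,0],
    [0.8,0,0,0],
    [0,0,0,0],
    [0,0,0,0]
  ]
}}

```text
t: 44.6
eef_pos: [449.0, -286.9, 123.8]
tcp_rot: [1.005, 1.57, -0.571]
ft_force: [0.1, -0.4, 0.8]
opening: 0.195
```

Run:
```python
from h import *
im,P=snap('wrist','w27');s=state();print(s['t'],s['opening'],s['eef_pos']); print(togo([452.7,-295.5,110]))
for p in [[452.7,-295.5,66],[452.7,-272,66]]: print(proj('wrist',p,P))
cv2.imwrite('pics/w27c.png',cv2.resize(im[100:350,170:470],None,fx=2.4,fy=2.4))
```

```text
44.65 0.19469710570067708 [ 449.1 -287.   124.1]
[0.3 0.1 0.2]
[329.6 269.7]
[329.6 234.2]
```

View pics/w27c.png

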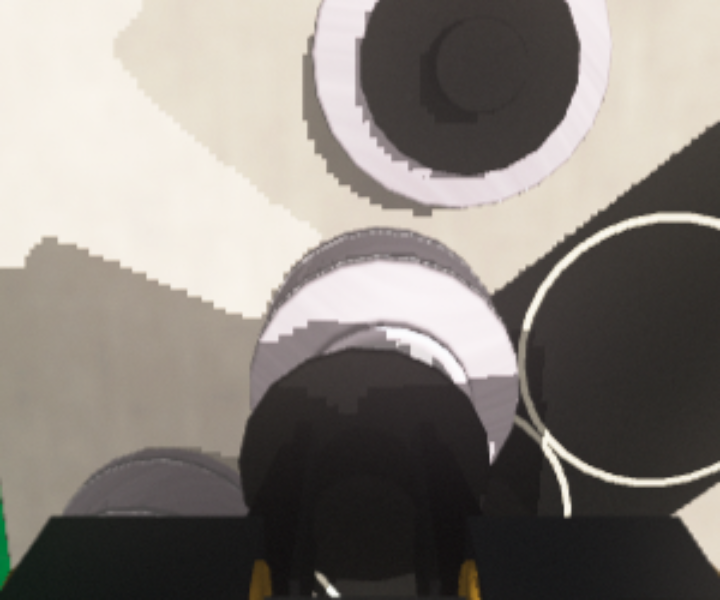

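Request:
{"op": "step_arm", "data": {
  "steps": [
    [0,0.08,0.17,0],
    [0.2,0,0,0],
    [0.4,0,0,0],
    [0.2,0,0,0],
    [0.08,0,0,0],
    [0,0,0,0]
  ]
}}

```text
t: 45.4
eef_pos: [452.5, -295.4, 78.6]
tcp_rot: [-2.684, 1.571, 2.022]
ft_force: [0.9, -0.1, 0.5]
opening: 0.191
```

Run:
```python
from h import *
s=state();print(s['t'],s['opening'],s['eef_pos'],s['ft_force']); print(togo([453,-295.5,69.5]))
```

```text
45.4 0.19091741164756182 [ 452.5 -295.4   78.6] [ 0.9 -0.1  0.5]
[0.2 0.  0. ]
```

Request:
{"op": "step_arm", "data": {
  "steps": [
    [0.07,0,0,0],
    [0.06,0,0,0],
    [0.04,0,0,0],
    [0,0,0,0]
  ]
}}

```text
t: 45.9
eef_pos: [452.7, -295.5, 71.3]
tcp_rot: [0.917, 1.57, -0.659]
ft_force: [-3.7, 2.9, 15.5]
opening: 0.193
```

Request:
{"op": "step_arm", "data": {
  "steps": [
    [0.04,0,0,0],
    [0.04,0,0,0],
    [0,0,0,0]
  ]
}}

```text
t: 46.28
eef_pos: [452.8, -295.9, 69.8]
tcp_rot: [0.796, 1.567, -0.78]
ft_force: [-11.4, 5.7, 48.1]
opening: 0.193
```

Request:
{"op": "step_arm", "data": {
  "steps": [
    [0.03,0,0,0],
    [0.02,0,0,0],
    [0,0,0,0]
  ]
}}

```text
t: 46.65
eef_pos: [456.6, -298.8, 69.4]
tcp_rot: [0.884, 1.556, -0.693]
ft_force: [0.6, 0.6, 56.6]
opening: 0.193
```

Request:
{"op": "step_arm", "data": {
  "steps": [
    [-0.13,0,0,0],
    [0,0,0,0]
  ]
}}

```text
t: 46.9
eef_pos: [452.5, -295.4, 70.4]
tcp_rot: [1.002, 1.57, -0.575]
ft_force: [-1.1, -0.1, 0.4]
opening: 0.198
```

Request:
{"op": "step_arm", "data": {
  "steps": [
    [0,0,0,0],
    [0,0,0,0],
    [0,0,0,0]
  ],
  "jaw": 0.6
}}

```text
t: 47.28
eef_pos: [452.9, -295.7, 70.1]
tcp_rot: [1.06, 1.57, -0.516]
ft_force: [1.9, -0.5, 8.7]
opening: 0.392
```

Request:
{"op": "step_arm", "data": {
  "steps": [
    [-0.5,0,0.1,0],
    [-0.7,0,0.3,0],
    [-0.7,0,0.3,0],
    [0,0,0,0],
    [0,0,0,0]
  ]
}}

```text
t: 47.9
eef_pos: [451.8, -329.8, 163.8]
tcp_rot: [-2.378, 1.569, 2.328]
ft_force: [-0.3, 0.1, 0.8]
opening: 0.398
```

Run:
```python
from h import *
im,P=snap('wrist','w28');s=state();print(s['t'],s['opening'],s['eef_pos'],s['ft_force'])
cv2.imwrite('pics/w28c.png',cv2.resize(im[50:350,170:520],None,fx=2.2,fy=2))
```

```text
47.95 0.4014192622115323 [ 451.7 -329.6  163.6] [ 0.   0.2 -0.2]
```

View pics/w28c.png

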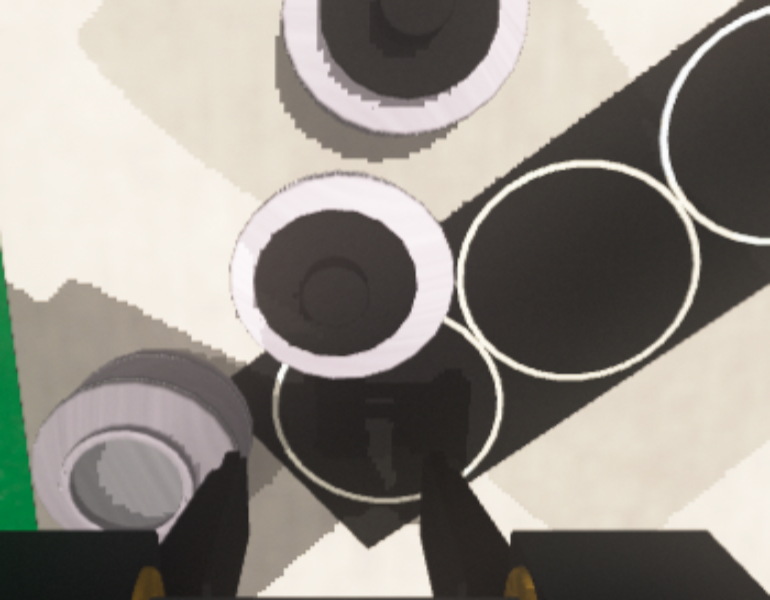

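Request:
{"op": "step_arm", "data": {
  "steps": [
    [-0.4,-0.4,-0.5,0],
    [-0.5,-0.35,-0.9,0],
    [0,0,-0.9,0],
    [0,0,-0.9,0],
    [0,0,-0.9,0],
    [0,0,-0.9,0],
    [0,0,-0.9,0],
    [0,0,-0.9,0],
    [0,0,-0.9,0],
    [0,0,-0.9,0],
    [0,0,-0.9,0],
    [0,0,-0.9,0],
    [0,0,-0.9,0],
    [0,0,-0.9,0],
    [0,0.15,-0.9,0],
    [0.6,0,-0.2,0],
    [0.6,0,0,0],
    [0,0,0,0],
    [0,0,0,0]
  ]
}}

```text
t: 50.32
eef_pos: [426.3, 334.9, 150.4]
tcp_rot: [-1.314, 1.571, -2.891]
ft_force: [0.3, 0.0, -0.2]
opening: 0.401
```

Run:
```python
from h import *
im,P=snap('wrist','w29');s=state();print(s['t'],s['opening'],s['eef_pos']); print(togo([422.7,336,21.5]))
print(proj('wrist',[422.7,336,20],P))
cv2.imwrite('pics/w29c.png',cv2.resize(im[100:350,170:470],None,fx=2.4,fy=2.4))
```

```text
50.375 0.39970155229334364 [426.6 334.9 150.9]
[ 2.6 -0.1 -0. ]
[318.7 225.5]
```

View pics/w29c.png

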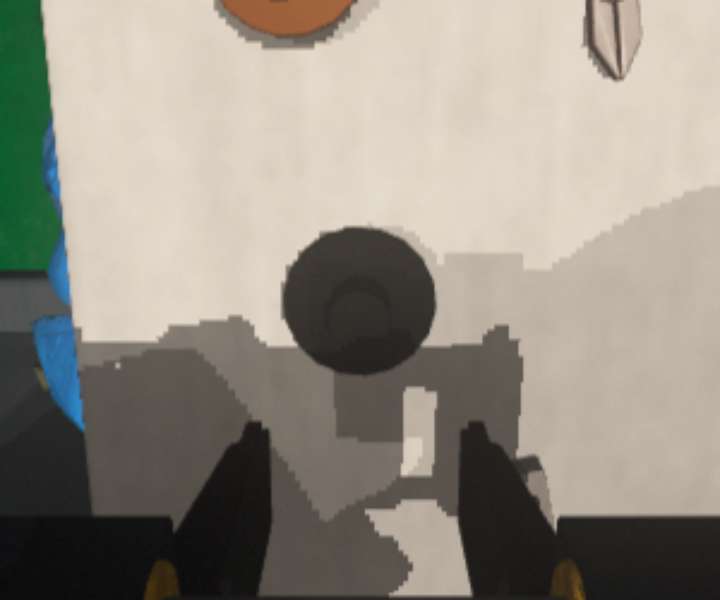

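Request:
{"op": "step_arm", "data": {
  "steps": [
    [0.6,-0.06,-0.02,0],
    [1,0,0,0],
    [0.7,0,0,0],
    [0.28,0,0,0],
    [0,0,0,0]
  ]
}}

```text
t: 51.0
eef_pos: [423.9, 336.1, 21.8]
tcp_rot: [2.173, 1.57, 0.596]
ft_force: [0.3, -0.1, -0.2]
opening: 0.401
```

Request:
{"op": "step_arm", "data": {
  "steps": [
    [0,0,0,0],
    [0,0,0,0],
    [0,0,0,0]
  ],
  "jaw": 1.0
}}

```text
t: 51.38
eef_pos: [423.6, 336.0, 21.7]
tcp_rot: [2.167, 1.57, 0.591]
ft_force: [-0.2, 0.1, 5.4]
opening: 0.192
```

Request:
{"op": "step_arm", "data": {
  "steps": [
    [-0.5,0,0,0],
    [-1,0,0,0],
    [-1,-0.1,0.3,0],
    [-1,0,0.9,0],
    [0,0,0.9,0],
    [0,0,0.9,0],
    [0,0,0.9,0],
    [0,0,0.9,0],
    [0,0,0.9,0],
    [0,0,0.9,0],
    [0,0,0.9,0],
    [0,0,0.9,0],
    [0,0,0.9,0],
    [0,0,0.9,0],
    [0,0,0.9,0],
    [0,-0.3,0.9,0],
    [0,-0.4,0.9,0],
    [0.4,0,0.5,0],
    [0,0,0,0],
    [0,0,0,0]
  ]
}}

```text
t: 53.88
eef_pos: [379.3, -330.0, 172.8]
tcp_rot: [-2.926, 1.57, 1.78]
ft_force: [0.3, 0.1, -0.5]
opening: 0.194
```

Run:
```python
from h import *
im,P=snap('wrist','w30');s=state();print(s['t'],s['opening'],s['eef_pos']); print(togo([379,-370.5,110]))
for p in [[379,-370.5,66],[379,-347,66]]: print(proj('wrist',p,P))
cv2.imwrite('pics/w30c.png',cv2.resize(im[50:350,170:520],None,fx=2.2,fy=2))
```

```text
53.925 0.19380019343576 [ 379.5 -329.9  173. ]
[ 1.3 -0.   0.8]
[323.2 284.7]
[323.  256.4]
```

View pics/w30c.png

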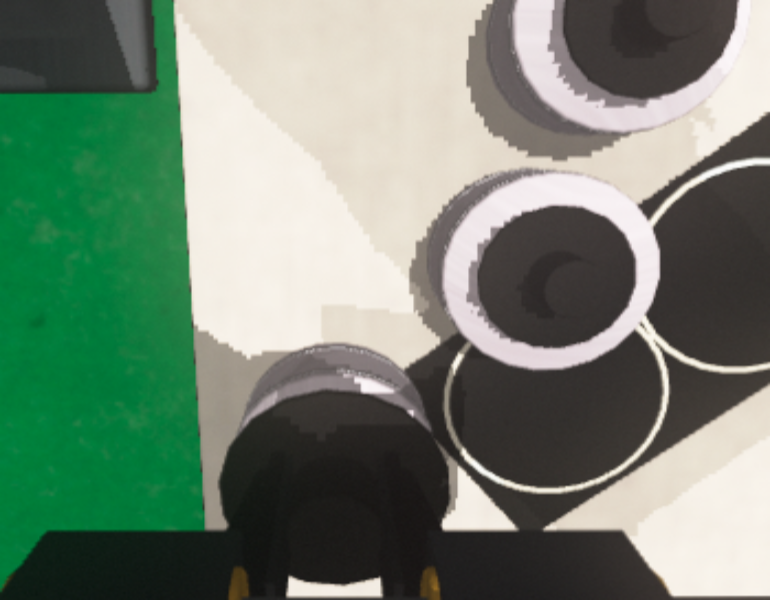

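Request:
{"op": "step_arm", "data": {
  "steps": [
    [0,0,0.4,0],
    [0.3,-0.01,0.41,0],
    [0.6,0,0,0],
    [0,0,0,0],
    [0,0,0,0]
  ]
}}

```text
t: 54.55
eef_pos: [379.0, -371.7, 128.5]
tcp_rot: [0.76, 1.57, -0.817]
ft_force: [0.0, 0.2, -0.3]
opening: 0.195
```

Run:
```python
from h import *
im,P=snap('wrist','w31');s=state();print(s['t'],s['opening'],s['eef_pos']); print(togo([379,-370.5,78]))
for p in [[379,-370.5,66],[379,-347,66]]: print(proj('wrist',p,P))
cv2.imwrite('pics/w31c.png',cv2.resize(im[100:350,170:470],None,fx=2.4,fy=2.4))
```

```text
54.6 0.1958851413791256 [ 379.  -371.7  128.7]
[ 1. -0. -0.]
[323.7 252.7]
[323.5 217. ]
```

View pics/w31c.png

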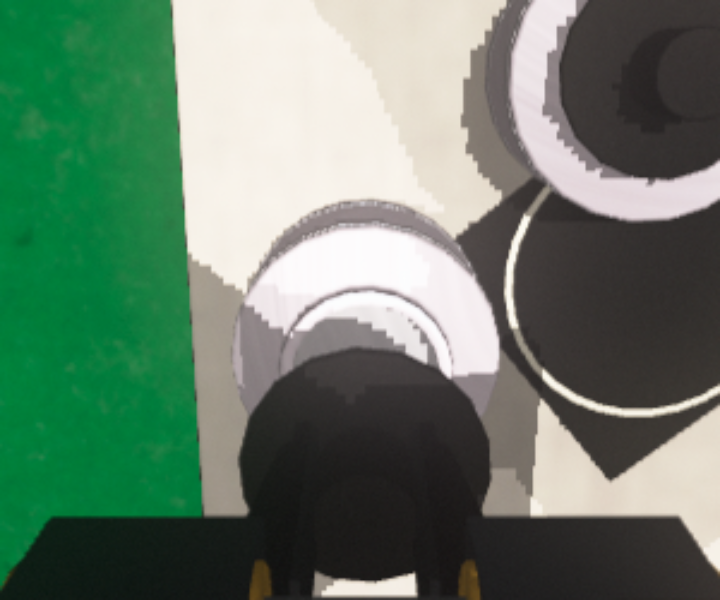

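Request:
{"op": "step_arm", "data": {
  "steps": [
    [0.4,0.01,0.01,0],
    [0.4,0,0,0],
    [0.2,0,0,0],
    [0.07,0,0,0],
    [0.06,0,0,0],
    [0,0,0,0]
  ]
}}

```text
t: 55.35
eef_pos: [379.3, -372.0, 71.7]
tcp_rot: [0.754, 1.57, -0.822]
ft_force: [0.3, 0.0, 1.9]
opening: 0.196
```

Request:
{"op": "step_arm", "data": {
  "steps": [
    [0.04,0,0,0],
    [0.04,0,0,0],
    [0.02,0,0,0],
    [0,0,0,0]
  ]
}}

```text
t: 55.85
eef_pos: [379.5, -372.5, 70.3]
tcp_rot: [0.63, 1.566, -0.947]
ft_force: [-10.1, 8.3, 52.0]
opening: 0.197
```

Request:
{"op": "step_arm", "data": {
  "steps": [
    [-0.1,0,0,0],
    [0,0,0,0]
  ]
}}

```text
t: 56.1
eef_pos: [379.2, -372.0, 71.6]
tcp_rot: [0.74, 1.57, -0.837]
ft_force: [0.1, 0.2, 0.6]
opening: 0.196
```

Request:
{"op": "step_arm", "data": {
  "steps": [
    [0,0,0,0],
    [0,0,0,0],
    [0,0,0,0]
  ],
  "jaw": 0.6
}}

```text
t: 56.48
eef_pos: [379.0, -371.6, 70.7]
tcp_rot: [-2.591, 1.57, 2.116]
ft_force: [0.4, 0.6, -0.2]
opening: 0.393
```

Request:
{"op": "step_arm", "data": {
  "steps": [
    [-0.5,0,0,0],
    [-0.7,0,0.3,0],
    [-0.8,0,0.1,0],
    [-0.5,0,0,0],
    [0,0,0,0],
    [0,0,0,0]
  ]
}}

```text
t: 57.22
eef_pos: [378.6, -391.3, 195.0]
tcp_rot: [-2.563, 1.569, 2.143]
ft_force: [-0.0, -0.5, 0.7]
opening: 0.404
```

Run:
```python
from h import *
im,P=snap('wrist','w32');s=state();print(s['t'],s['opening'],s['eef_pos'],s['ft_force'],s['joints'])
cv2.imwrite('pics/w32c.png',cv2.resize(im[0:300,190:540],None,fx=2.2,fy=2))
```

```text
57.275 0.4022126018491283 [ 378.6 -391.3  194.8] [-0.2 -0.2  1.2] [-0.9  0.4  1.8  0.   1.  -0.9]
```

View pics/w32c.png

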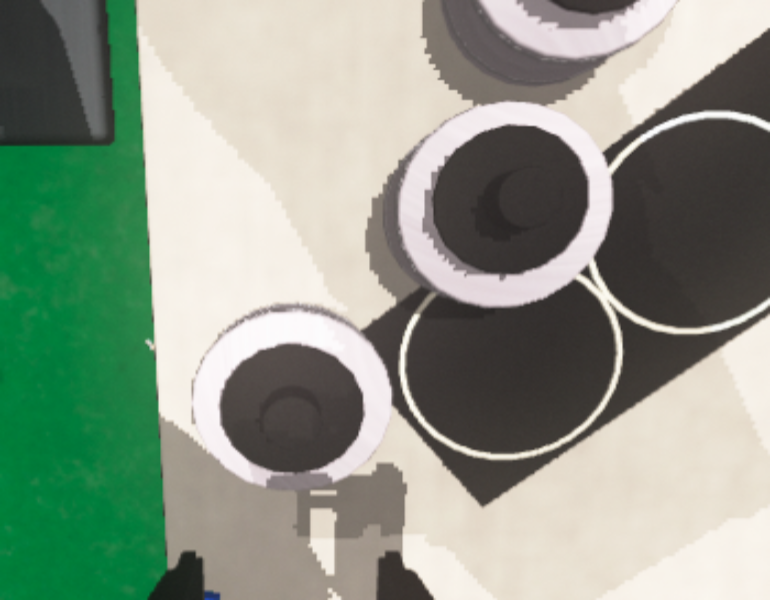

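Request:
{"op": "step_arm", "data": {
  "steps": [
    [0,0,-0.9,0],
    [0,0.6,-0.9,0],
    [0,0.7,-0.9,0],
    [0.2,0.6,-0.9,0],
    [0.4,0,0,0],
    [0,0,0,0],
    [0,0,0,0]
  ],
  "jaw": 0
}}

```text
t: 58.15
eef_pos: [474.8, -212.7, 166.0]
tcp_rot: [-2.214, 1.57, 2.492]
ft_force: [0.2, -0.2, -0.3]
opening: 0.991
```

```bash
cat >> fit.py <<'E'
def dark(im,P,seed,z=69):
    """black flange blob around seed pixel -> centre on plane z (mid of flange)"""
    g=cv2.cvtColor(im,cv2.COLOR_BGR2GRAY); m=(g<85).astype(np.uint8)
    m=cv2.morphologyEx(m,cv2.MORPH_OPEN,np.ones((3,3),np.uint8))
    n,l,st,ce=cv2.connectedComponentsWithStats(m); k=l[int(seed[1]),int(seed[0])]
    c=max(cv2.findContours((l==k).astype(np.uint8),cv2.RETR_EXTERNAL,cv2.CHAIN_APPROX_NONE)[0],key=cv2.contourArea)
    e=cv2.fitEllipse(cv2.convexHull(c)); return e,onplane('wrist',e[0],z,P)
E
python3 - <<'E'
from fit import *
im,P=snap('wrist','w33');s=state();print(s['t'],s['opening'],s['eef_pos']); print(proj('wrist',[473.3,-207.2,69],P),togo([473.3,-207.2,22]))
E
```

```text
58.2 0.9976897959205001 [ 474.9 -212.9  166.3]
[321.3 231.6] [ 2.9 -0.  -0.1]
```

View pics/w33.png

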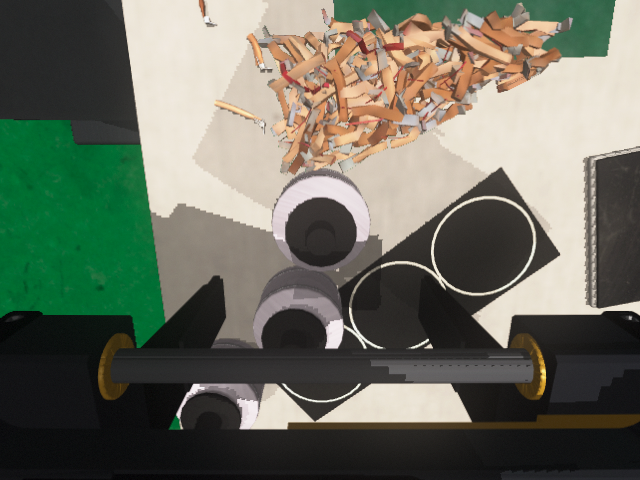

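Request:
{"op": "step_arm", "data": {
  "steps": [
    [0,-0.03,-0.11,0],
    [0.6,0,0,0],
    [0.6,0,0,0],
    [0,0,0,0]
  ]
}}

```text
t: 58.7
eef_pos: [472.6, -206.5, 105.1]
tcp_rot: [-2.141, 1.568, 2.565]
ft_force: [1.5, 0.2, 0.8]
opening: 1.002
```

Run:
```python
from fit import *
im,P=snap('wrist','w34');s=state();print(s['t'],s['opening'],s['eef_pos']); print(proj('wrist',[473.3,-207.2,69],P),togo([473.3,-207.2,22]))
cv2.imwrite('pics/w34c.png',im[100:400,100:540])
```

```text
58.75 0.9993414885557612 [ 473.3 -206.8  106.2]
[325.3 270.9] [1.7 0.  0. ]
```

View pics/w34c.png

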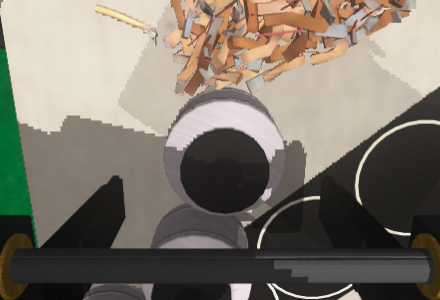

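Request:
{"op": "step_arm", "data": {
  "steps": [
    [0.5,0,0,0],
    [0.5,0,0,0],
    [0.4,0,0,0],
    [0.26,0,0,0],
    [0,0,0,0]
  ]
}}

```text
t: 59.38
eef_pos: [473.6, -206.9, 23.2]
tcp_rot: [-2.613, 1.571, 2.093]
ft_force: [0.0, 0.2, 0.5]
opening: 1.0
```

Request:
{"op": "step_arm", "data": {
  "steps": [
    [0,0,0,0],
    [0,0,0,0],
    [0,0,0,0]
  ],
  "jaw": 0.3
}}

```text
t: 59.75
eef_pos: [473.8, -207.0, 23.6]
tcp_rot: [1.132, 1.57, -0.445]
ft_force: [-0.4, 0.8, 5.4]
opening: 0.781
```

Request:
{"op": "step_arm", "data": {
  "steps": [
    [0,0.2,0.0,0],
    [0,0.3,0.05,0],
    [0,0.3,0.08,0],
    [0,0.3,0.08,0],
    [0,0.3,0.08,0],
    [0,0.3,0.08,0],
    [0,0.3,0.08,0],
    [0,0.3,0.08,0],
    [0,0.3,0.08,0],
    [0,0.3,0.08,0],
    [0,0.2,0.08,0],
    [0,0.2,0.03,0],
    [0,0,0,0],
    [0,0,0,0]
  ]
}}

```text
t: 61.5
eef_pos: [639.2, -248.0, 23.7]
tcp_rot: [1.232, 1.568, -0.345]
ft_force: [4.7, 0.0, 4.5]
opening: 0.781
```

Run:
```python
from fit import *
im,P=snap('wrist','w35');s=state();print(s['t'],s['opening'],s['eef_pos'],s['ft_force']); print(togo([624.5,-243.1,23.5]))
```

```text
61.55 0.7853012927228515 [ 639.1 -248.    23.7] [ 5.  -1.1  5.6]
[ 0.  -0.3 -0.1]
```

View pics/w35.png

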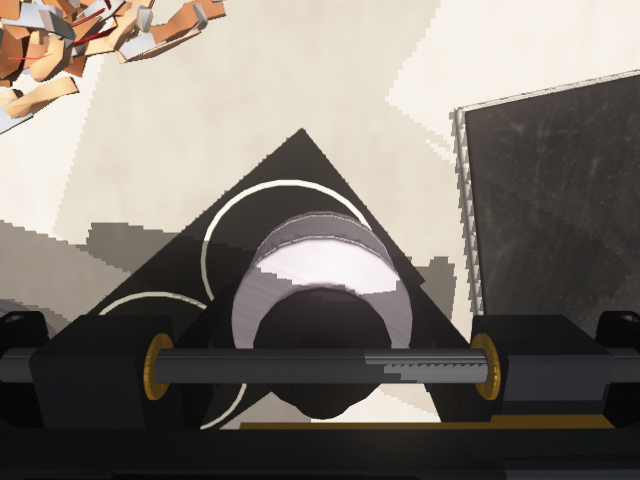

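Request:
{"op": "step_arm", "data": {
  "steps": [
    [0,-0.15,-0.05,0],
    [0,-0.14,-0.05,0],
    [0,0,0,0],
    [0,0,0,0]
  ]
}}

```text
t: 62.05
eef_pos: [623.5, -242.8, 23.7]
tcp_rot: [0.848, 1.571, -0.729]
ft_force: [-1.9, 0.6, 8.5]
opening: 0.789
```

Run:
```python
from fit import *
im,P=snap('wrist','w36');s=state();print(s['t'],s['opening'],s['eef_pos'],s['ft_force']); print(togo([624.5,-243.1,23.5]))
cv2.imwrite('pics/w36c.png',cv2.resize(im[130:400,150:500],None,fx=2.2,fy=2.2))
for a in range(0,360,45): print(proj('wrist',[624.5+48*np.cos(np.radians(a)),-243.1+48*np.sin(np.radians(a)),0],P))
```

```text
62.1 0.7820084971238226 [ 623.5 -242.8   23.7] [-1.3  0.5  9.6]
[0. 0. 0.]
[414. 278.]
[391.1 217.6]
[325.7 191.1]
[260.5 218.4]
[237.9 279. ]
[266.6 333.9]
[326.1 355. ]
[385.5 333.3]
```

View pics/w36c.png

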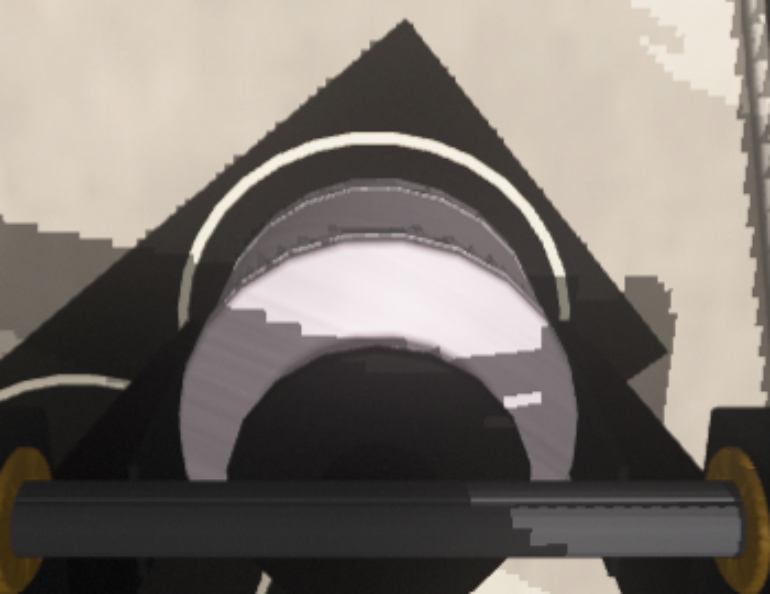

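Request:
{"op": "step_arm", "data": {
  "steps": [
    [0,-0.03,0.01,0],
    [0,0,0,0]
  ]
}}

```text
t: 62.35
eef_pos: [622.7, -243.1, 23.7]
tcp_rot: [1.403, 1.569, -0.174]
ft_force: [3.9, 1.6, 6.4]
opening: 0.786
```

Request:
{"op": "step_arm", "data": {
  "steps": [
    [0,0,0,0],
    [0,0,0,0],
    [0,0,0,0]
  ],
  "jaw": 0
}}

```text
t: 62.72
eef_pos: [621.9, -243.1, 22.7]
tcp_rot: [-2.072, 1.57, 2.634]
ft_force: [-0.2, -0.5, 0.0]
opening: 0.99
```

Request:
{"op": "step_arm", "data": {
  "steps": [
    [-0.3,0,0,0],
    [-0.7,0,0,0],
    [-0.8,0,0,0],
    [-0.6,0,0.5,0],
    [0,0,0.6,0],
    [0,0,0,0],
    [0,0,0,0]
  ]
}}

```text
t: 63.6
eef_pos: [621.7, -297.7, 143.2]
tcp_rot: [-2.553, 1.57, 2.153]
ft_force: [0.4, 1.1, -1.1]
opening: 1.0
```

Run:
```python
from fit import *
im,P=snap('wrist','w37');s=state();print(s['t'],s['opening'],s['eef_pos'],s['ft_force'])
```

```text
63.65 0.998324433610294 [ 621.9 -297.4  143.1] [-0.7  1.  -0.1]
```

View pics/w37.png

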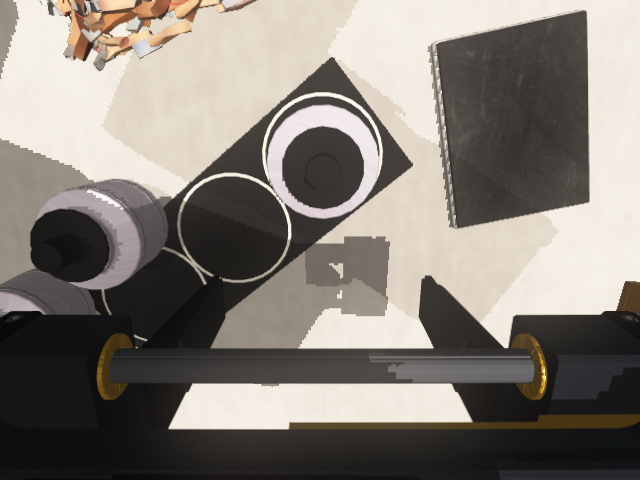

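Run:
```python
from fit import *
P=campose('wrist'); im=cv2.imread('pics/w37.png')
for c,r in [((322,152),(50,72)),((234,228),(44,66))]:
    pts=radial(im,c,*r)
    # keep ring points only by iterating on inliers
    w=np.array([onplane('wrist',p,0,P)[:2] for p in pts]); 
    print(circ_world(pts,P,0,48))
# manual: ring1 extremes
print('ring1 L,R,T',[onplane('wrist',p,0,P)[:2] for p in [(264.5,150),(381,150),(322,95)]])
e,p=dark(im,P,(322,170)) if 0 else (None,None)
L,R,T,B=[onplane('wrist',q,68,P)[:2] for q in [(282,167),(364,167),(323,126),(323,208)]]
print('flange',(L+R)/2,(T+B)/2,np.linalg.norm(L-R))
cv2.imwrite('pics/w37c.png',cv2.resize(im[80:230,250:400],None,fx=4,fy=4,interpolation=cv2.INTER_CUBIC))
```

```text
(array([ 620.9, -241.5,   46.5]), np.float64(0.8762886597938144), 97)
(array([ 546.1, -302.9,   47. ]), np.float64(0.9285714285714286), 112)
ring1 L,R,T [array([ 575.3, -237. ]), array([ 668.3, -237.5]), array([ 621.4, -196. ])]
flange [ 621.7 -243.2] [ 621.7 -244. ] 51.873549999435795
```

View pics/w37c.png

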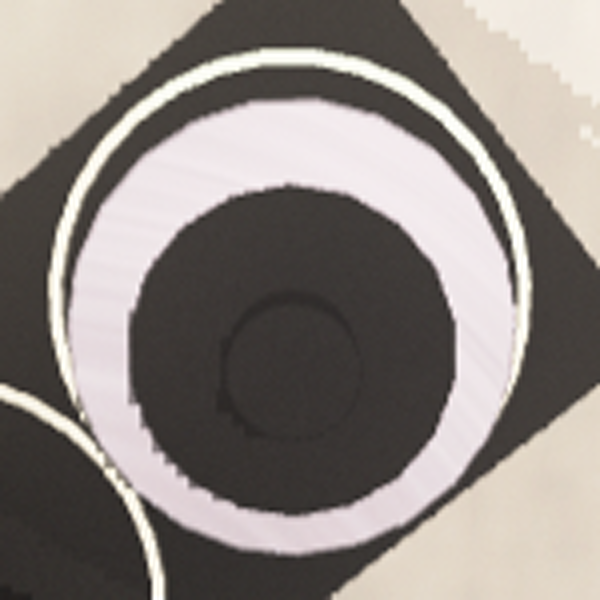

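Request:
{"op": "step_arm", "data": {
  "steps": [
    [0,-0.9,0,0],
    [0,-0.9,0,0],
    [0,-0.9,0,0],
    [0,-0.66,0,0],
    [0,0,0,0],
    [0,0,0,0]
  ]
}}

```text
t: 64.4
eef_pos: [454.9, -297.0, 143.3]
tcp_rot: [1.148, 1.57, -0.428]
ft_force: [-0.1, -0.7, -0.6]
opening: 1.001
```

Run:
```python
from fit import *
im,P=snap('wrist','w38');s=state();print(s['t'],s['opening'],s['eef_pos'],s['ft_force']); print(proj('wrist',[453,-296,69],P))
cv2.imwrite('pics/w38c.png',cv2.resize(im[130:400,200:450],None,fx=2.2,fy=2.2))
```

```text
64.45 0.9983469166841666 [ 455.  -297.   143.1] [ 0.2 -0.4 -0.5]
[320.7 247.2]
```

View pics/w38c.png

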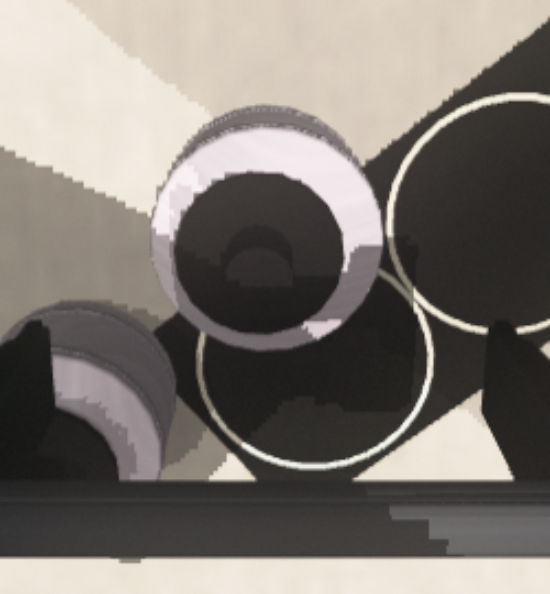

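Run:
```python
from fit import *
P=campose('wrist'); f=lambda x,y:(x/2.2+200,y/2.2+130)
for z in (66,68,70,73):
  L,R,T,B=[onplane('wrist',f(*q),z,P)[:2] for q in [(174,250),(343.5,250),(258,171),(258,335)]]
  print(z,'flange',(L+R)/2,(T+B)/2,np.linalg.norm(L-R),np.linalg.norm(T-B))
L,R,T=[onplane('wrist',f(*q),52,P)[:2] for q in [(150.5,240),(382.5,240),(266,126)]]
print('can52',(L+R)/2,T-[0,38],np.linalg.norm(L-R))
L,R,T=[onplane('wrist',f(*q),0,P)[:2] for q in [(150.5,240),(382.5,240),(266,105)]]
print('base top y',T-[0,38])
im=cv2.imread('pics/w38.png'); cv2.imwrite('pics/w38d.png',cv2.resize(im[175:295,255:385],None,fx=5,fy=5,interpolation=cv2.INTER_CUBIC))
```

```text
66 flange [ 451.  -294.4] [ 450.8 -296.1] 52.06983940976638 53.01676892245706
68 flange [ 451.  -293.7] [ 450.8 -295.4] 51.649422723727234 52.58870664019278
70 flange [ 451.1 -293.1] [ 450.8 -294.8] 51.2290060376882 52.160644357928454
73 flange [ 451.1 -292.1] [ 450.9 -293.8] 50.59838100862954 51.518550934531994
can52 [ 453.4 -295.4] [ 453.4 -296.4] 75.03808628412166
base top y [ 453.4 -297.1]
```

View pics/w38d.png

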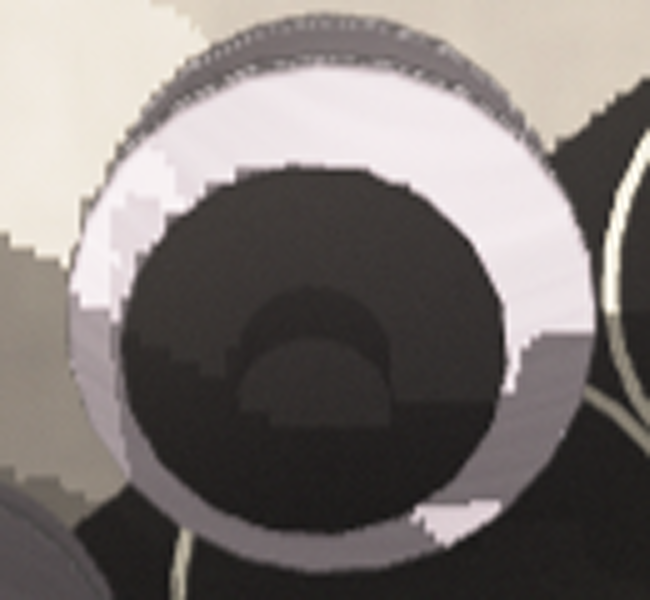

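Request:
{"op": "step_arm", "data": {
  "steps": [
    [0.5,-0.03,0,0],
    [0.6,0,0,0],
    [0.6,0,0,0],
    [0.4,0,0,0],
    [0.3,0,0,0],
    [0,0,0,0]
  ]
}}

```text
t: 65.2
eef_pos: [452.6, -296.8, 22.1]
tcp_rot: [-2.33, 1.569, 2.377]
ft_force: [0.5, -0.3, 1.5]
opening: 1.003
```

Request:
{"op": "step_arm", "data": {
  "steps": [
    [0,0,0,0],
    [0,0,0,0],
    [0,0,0,0]
  ],
  "jaw": 0.3
}}

```text
t: 65.58
eef_pos: [452.9, -297.5, 23.7]
tcp_rot: [0.991, 1.569, -0.586]
ft_force: [1.4, -0.4, 3.6]
opening: 0.808
```

Request:
{"op": "step_arm", "data": {
  "steps": [
    [0,0.1,0,0],
    [0,0.25,0.02,0],
    [0,0.25,0.02,0],
    [0,0.25,0.02,0],
    [0,0.25,0.02,0],
    [0,0.25,0.02,0],
    [0,0.25,0.01,0],
    [0,0.15,0,0],
    [0,0.1,0,0],
    [0,0,0,0],
    [0,0,0,0]
  ]
}}

```text
t: 66.95
eef_pos: [545.1, -303.3, 23.8]
tcp_rot: [1.08, 1.57, -0.497]
ft_force: [-0.2, 1.7, 3.9]
opening: 0.802
```

Run:
```python
from fit import *
im,P=snap('wrist','w39');s=state();print(s['t'],s['opening'],s['eef_pos'],s['ft_force']); print(togo([546.5,-302.8,23.5]))
cv2.imwrite('pics/w39c.png',cv2.resize(im[130:400,150:500],None,fx=2.2,fy=2.2))
```

```text
67.0 0.8045542395601571 [ 545.1 -303.3   23.8] [-0.5  0.5  5.6]
[ 0.  0. -0.]
```

View pics/w39c.png

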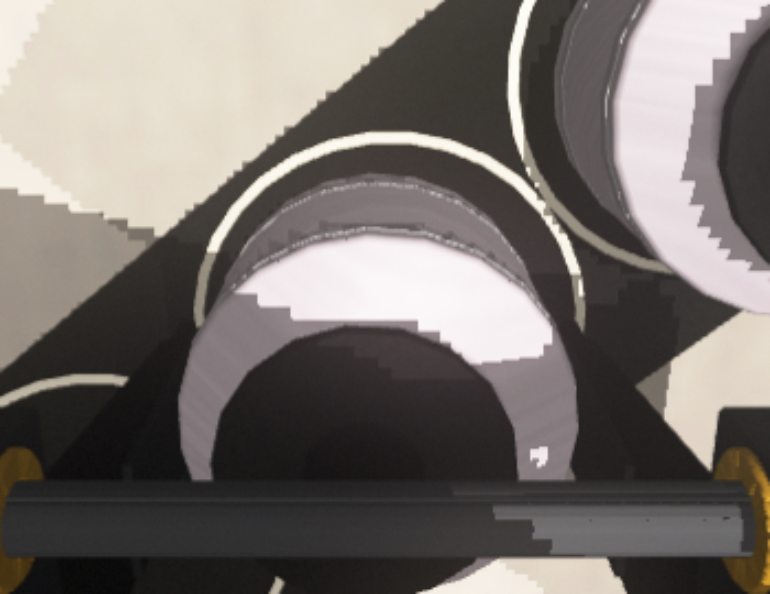

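Request:
{"op": "step_arm", "data": {
  "steps": [
    [0,0.04,0,0],
    [0,0,0,0]
  ]
}}

```text
t: 67.25
eef_pos: [546.6, -303.3, 23.8]
tcp_rot: [-1.715, 1.57, 2.991]
ft_force: [-4.2, -0.2, 6.9]
opening: 0.802
```

Request:
{"op": "step_arm", "data": {
  "steps": [
    [0,0,0,0],
    [0,0,0,0],
    [0,0,0,0]
  ],
  "jaw": 0
}}

```text
t: 67.62
eef_pos: [547.0, -303.2, 22.9]
tcp_rot: [3.101, 1.571, 1.524]
ft_force: [0.5, 0.8, -0.4]
opening: 0.996
```

Request:
{"op": "step_arm", "data": {
  "steps": [
    [-0.3,0,0,0],
    [-0.7,0,0,0],
    [-0.8,0,0,0],
    [-0.6,0,0.5,0],
    [0,0,0.6,0],
    [0,0,0,0],
    [0,0,0,0]
  ]
}}

```text
t: 68.5
eef_pos: [546.4, -357.7, 143.2]
tcp_rot: [-2.701, 1.57, 2.005]
ft_force: [-0.1, 0.4, -0.4]
opening: 1.001
```

Run:
```python
from fit import *
im,P=snap('wrist','w40');s=state();print(s['t'],s['opening'],s['eef_pos'],s['ft_force'],s['joints'])
cv2.imwrite('pics/w40c.png',cv2.resize(im[50:310,200:480],None,fx=2.3,fy=2.3))
```

```text
68.55 0.9981772129626082 [ 546.5 -357.4  143.1] [-0.2  0.4 -1.1] [-0.7  0.6  1.6  0.   1.  -0.7]
```

View pics/w40c.png

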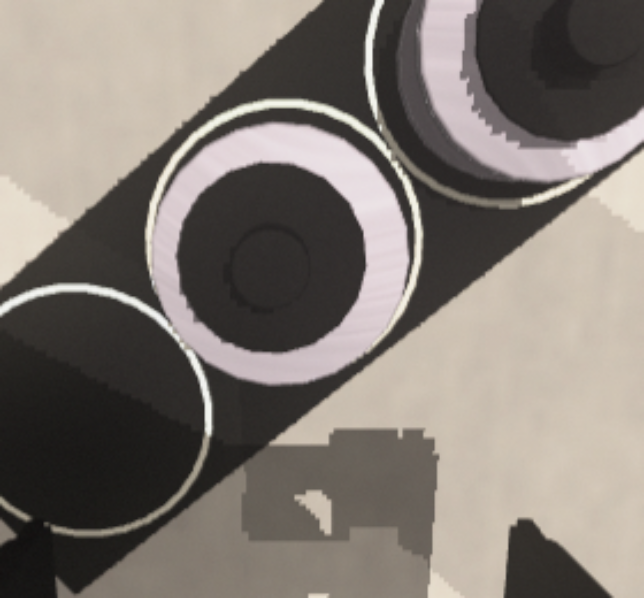

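Request:
{"op": "step_arm", "data": {
  "steps": [
    [0,-0.9,0,0],
    [0,-0.9,0.1,0],
    [0,-0.9,0.1,0],
    [0,-0.66,0.1,0],
    [0,0,0,0],
    [0,0,0,0]
  ]
}}

```text
t: 69.3
eef_pos: [379.3, -372.0, 143.2]
tcp_rot: [1.169, 1.57, -0.408]
ft_force: [-0.3, 0.2, 0.4]
opening: 1.001
```

Run:
```python
from fit import *
im,P=snap('wrist','w41');s=state();print(s['t'],s['opening'],s['eef_pos'],s['ft_force']); print(proj('wrist',[379,-372,69],P))
cv2.imwrite('pics/w41c.png',cv2.resize(im[130:400,200:500],None,fx=2.2,fy=2.2))
```

```text
69.35 0.9991941808443487 [ 379.5 -372.   143.1] [ 1.   0.8 -0.2]
[323.1 248.7]
```

View pics/w41c.png

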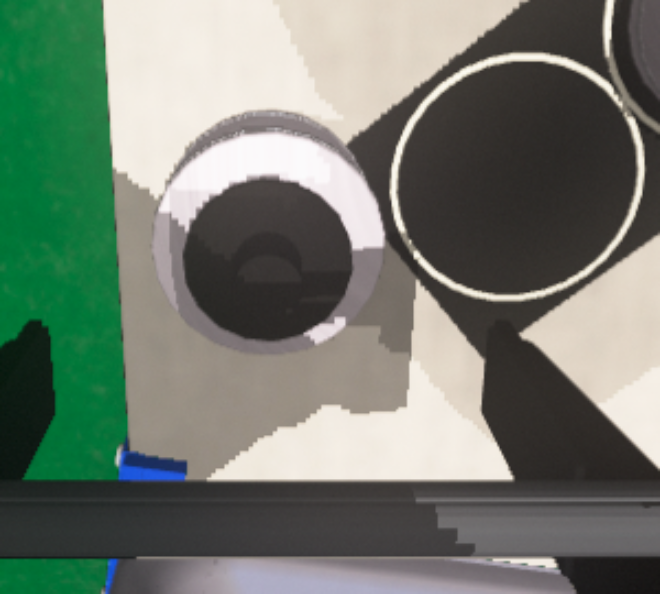

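Run:
```python
from fit import *
P=campose('wrist'); im=cv2.imread('pics/w41.png'); print(onplane('wrist',(435,210.2),0,P)); print(circ_world(radial(im,(435,210),48,66),P,0,48))
```

```text
[ 473.  -361.5    0. ]
(array([ 472.9, -363.4,   47. ]), np.float64(0.9583333333333334), 120)
```

Request:
{"op": "step_arm", "data": {
  "steps": [
    [0.5,0,0,0],
    [0.6,0,0,0],
    [0.6,0,0,0],
    [0.4,0,0,0],
    [0.28,0,0,0],
    [0,0,0,0]
  ]
}}

```text
t: 70.1
eef_pos: [378.8, -371.8, 23.3]
tcp_rot: [-2.546, 1.569, 2.161]
ft_force: [-0.3, -0.1, 0.3]
opening: 1.004
```

Request:
{"op": "step_arm", "data": {
  "steps": [
    [0,0,0,0],
    [0,0,0,0],
    [0,0,0,0]
  ],
  "jaw": 0.3
}}

```text
t: 70.47
eef_pos: [378.8, -372.5, 24.7]
tcp_rot: [0.804, 1.569, -0.773]
ft_force: [0.3, -0.5, 4.3]
opening: 0.794
```

Ring 3 at (473, −363): shift +94 mm x, +9 mm y.

Request:
{"op": "step_arm", "data": {
  "steps": [
    [0,0.1,0,0],
    [0,0.25,-0.03,0],
    [0,0.25,-0.03,0],
    [0,0.25,-0.03,0],
    [0,0.25,-0.03,0],
    [0,0.25,-0.03,0],
    [0,0.25,-0.02,0],
    [0,0.18,-0.02,0],
    [0,0.1,0,0],
    [0,0,0,0],
    [0,0,0,0]
  ]
}}

```text
t: 71.85
eef_pos: [472.9, -363.4, 24.7]
tcp_rot: [1.035, 1.57, -0.541]
ft_force: [0.7, 1.3, 5.3]
opening: 0.796
```

Run:
```python
from fit import *
im,P=snap('wrist','w42');s=state();print(s['t'],s['opening'],s['eef_pos'],s['ft_force']); print(togo([473,-363,23.5]))
cv2.imwrite('pics/w42c.png',cv2.resize(im[130:400,150:500],None,fx=2.2,fy=2.2))
```

```text
71.9 0.7977551476878846 [ 472.9 -363.4   24.7] [1.5 1.5 6.1]
[ 0.  0. -0.]
```

View pics/w42c.png

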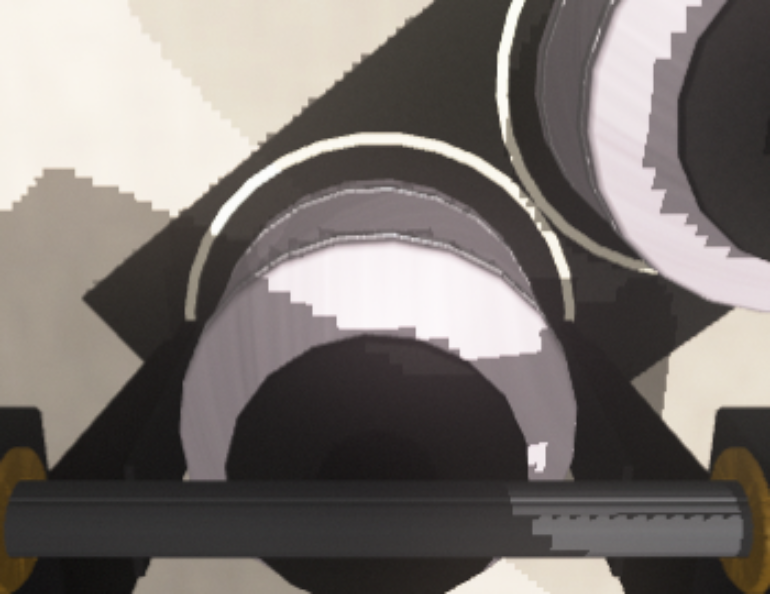

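Request:
{"op": "step_arm", "data": {
  "steps": [
    [0,0,0,0],
    [0,0,0,0],
    [0,0,0,0]
  ],
  "jaw": 0
}}

```text
t: 72.28
eef_pos: [472.5, -363.3, 23.9]
tcp_rot: [-2.609, 1.571, 2.098]
ft_force: [0.5, -0.3, 0.3]
opening: 0.994
```

Request:
{"op": "step_arm", "data": {
  "steps": [
    [-0.3,0,0,0],
    [-0.7,0,0,0],
    [-0.7,0,0,0],
    [-0.3,0,0,0],
    [0,0,0,0]
  ]
}}

```text
t: 72.9
eef_pos: [472.8, -363.5, 124.9]
tcp_rot: [0.854, 1.569, -0.723]
ft_force: [1.0, 0.9, -0.5]
opening: 0.995
```

Request:
{"op": "step_arm", "data": {
  "steps": [
    [0,0,0,0],
    [0,0,0,0],
    [0,0,0,0],
    [0,0,0,0],
    [0,0,0,0],
    [0,0,0,0],
    [0.3,0,0,0],
    [0.1,0,0,0],
    [0.05,0,0,0],
    [0,0,0,0]
  ],
  "jaw": 1.0
}}

```text
t: 74.15
eef_pos: [472.6, -363.3, 101.3]
tcp_rot: [-2.581, 1.57, 2.126]
ft_force: [0.0, -0.0, 0.3]
opening: 0.024
```

Request:
{"op": "step_arm", "data": {
  "steps": [
    [0.08,0,0,0],
    [0.06,0,0,0],
    [0.04,0,0,0],
    [0,0,0,0]
  ]
}}

```text
t: 74.65
eef_pos: [472.6, -363.3, 92.4]
tcp_rot: [-2.997, 1.571, 1.709]
ft_force: [0.4, -0.1, 0.0]
opening: -0.0
```

Request:
{"op": "step_arm", "data": {
  "steps": [
    [0.02,0,0,0],
    [0.02,0,0,0],
    [0,0,0,0]
  ]
}}

```text
t: 75.03
eef_pos: [472.8, -363.5, 92.0]
tcp_rot: [0.857, 1.569, -0.72]
ft_force: [-3.1, 3.3, 15.6]
opening: 0.003
```

Request:
{"op": "step_arm", "data": {
  "steps": [
    [-0.4,0,0,0],
    [-0.2,0.3,-0.3,0],
    [0,0.7,-0.6,0],
    [0,0.44,-0.3,0],
    [0.2,0,0,0],
    [0.2,0,0,0],
    [0,0,0,0],
    [0,0,0,0]
  ]
}}

```text
t: 76.03
eef_pos: [544.5, -304.3, 100.5]
tcp_rot: [-2.583, 1.571, 2.122]
ft_force: [0.7, -0.6, 0.0]
opening: 0.001
```

Request:
{"op": "step_arm", "data": {
  "steps": [
    [0.12,0,0,0],
    [0.04,0,0,0],
    [0.03,0,0,0],
    [0,0,0,0]
  ]
}}

```text
t: 76.53
eef_pos: [545.0, -304.0, 92.0]
tcp_rot: [0.857, 1.57, -0.72]
ft_force: [-2.7, 0.8, 9.0]
opening: 0.005
```

Request:
{"op": "step_arm", "data": {
  "steps": [
    [-0.4,0,0,0],
    [-0.2,0.3,-0.3,0],
    [0,0.7,-0.6,0],
    [0,0.54,-0.32,0],
    [0.2,0,0,0],
    [0.2,0,0,0],
    [0,0,0,0],
    [0,0,0,0]
  ]
}}

```text
t: 77.53
eef_pos: [621.9, -243.7, 101.1]
tcp_rot: [-2.849, 1.571, 1.856]
ft_force: [0.3, -0.3, -0.9]
opening: 0.004
```

Request:
{"op": "step_arm", "data": {
  "steps": [
    [0.12,0,0,0],
    [0.04,0,0,0],
    [0.03,0,0,0],
    [0,0,0,0]
  ]
}}

```text
t: 78.03
eef_pos: [622.3, -243.3, 92.2]
tcp_rot: [0.849, 1.57, -0.728]
ft_force: [-2.7, -0.5, 5.7]
opening: 0.005
```

Rise and take a final overview.

Request:
{"op": "step_arm", "data": {
  "steps": [
    [-0.4,0,0,0],
    [-0.8,0,0,0],
    [-1,-0.6,0.8,0],
    [0,-0.8,1,0],
    [0,-0.8,1,0],
    [0,-0.2,0,0],
    [0,0,0,0],
    [0,0,0,0]
  ]
}}

```text
t: 79.03
eef_pos: [507.8, -374.6, 195.8]
tcp_rot: [1.995, 1.57, 0.419]
ft_force: [-0.4, 0.2, 0.2]
opening: 0.004
```

Run:
```python
from fit import *
im,P=snap('wrist','w43');s=state();print(s['t'],s['opening'],s['eef_pos'],s['ft_force'])
for n,p in [('A',[473,-363.3,69]),('B',[545,-303,69]),('C',[622,-243.3,69])]: print(n,proj('wrist',p,P))
snap('top','t43');snap('side','s43')
```

```text
79.075 0.00465492493669668 [ 507.9 -374.5  195.7] [0.8 0.4 0.2]
A [279.2 214.6]
B [372.5 135.6]
C [484.2  48. ]
```

View pics/w43.png

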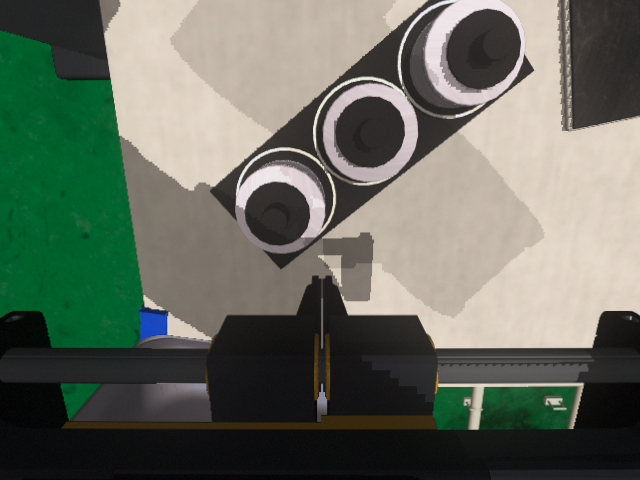

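View pics/s43.png

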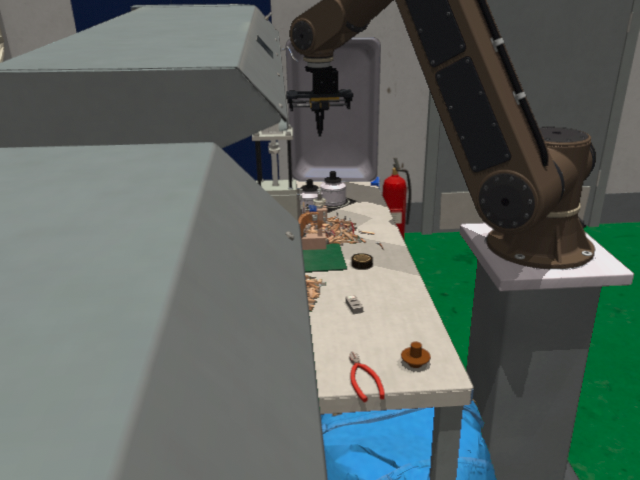

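View pics/t43.png

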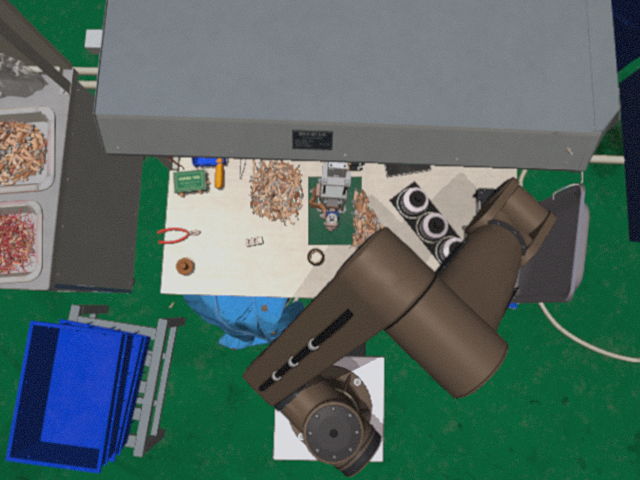

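Run:
```python
from fit import *
P=campose('wrist'); im=cv2.imread('pics/w43.png')
for n,c in [('A',(276,213)),('B',(369,132)),('C',(483,50))]: print(n,onplane('wrist',c,69,P))
for n,c in [('r2',(366,130)),('r3',(286,196))]: print(n,circ_world(radial(im,c,44,60),P,0,48))
job_done()
```

```text
A [ 470.4 -362.    69. ]
B [ 542.2 -300.4   69. ]
C [ 621.1 -244.6   69. ]
r2 (array([ 545.5, -299.1,   43.8]), np.float64(0.6914893617021277), 94)
r3 (array([ 472.7, -362.1,   45.7]), np.float64(0.7526881720430108), 93)
the job is handed in; nothing more can be done
```

I put a copper tip in each of the three canisters, pressed in a black stopper, and slid each canister along the bench into its own ring. I then handed the job in at about 79 s of the 210 s. No verdict was reported.

**Last checks:**
- **Position:** In the last wrist picture the stoppers sat about 1 to 5 mm from the ring centres, within the 12 mm limit. The second ring's fit there was weak, because the canister hides part of the ring.
- **Stoppers:** A closed-finger touch on each stopper's grip met resistance at z = 92 mm, which is fully home. The first stopper went in off-centre, so I gripped it again and re-seated it. The middle canister's stopper still looked about 2.5 mm off its axis, within the 6 mm limit.
- **Bystanders:** The gauge block, side cutters, tape roll and brown stopper look unmoved in the final pictures.

**Not confirmed by sight:** I could not see the tips once they were inside, because the can interior is drawn with what looks like a false floor. I released each one centred, with its end below the rim, and no stray tip showed in any later picture.

**During the run:** One canister was knocked a few centimetres before I reached it with its tip. I measured its position again before continuing.

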